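# Clear the paint box and hold its lid at the balance point

## Task

The small metal tin standing on the closed lid of the wooden paint box is in the way: set it down upright (do not drop it) on the paint-stained board, midway between the two squat lidded jars and in line with them, touching neither. Then swing the paint box's lid up until it stands straight upright at its balance point, where it would fall neither shut nor backwards, never letting it fall over backwards, and finish while still holding it there in the gripper, so that a lid stay can be screwed on. Leave the jars and everything else where they are.

Things in the scene. Friction and masses are not known exactly. Their poses are not given: they have to be found in the camera images.
- tin_center (a point): plain bare-metal cylindrical tin, 50 mm diameter, 60 mm high, about 0.15 kg, with a dark bead round it near the top; it starts upright on the closed paint-box lid. The point is its centre, 30 mm above its underside; z up along the tin
- jar_a_center (a point): one of two identical squat off-white jars with a slightly narrower white screw cap, 70 mm diameter, 70 mm high, standing upright on the board. The point is its centre, 35 mm above its underside; z up. Its y axis lies along the row, the other jar at its -y, 170 to 190 mm away centre to centre
- jar_b_center (a point): the other squat jar, same size; the point is its centre, 35 mm above its underside
- board: dark wooden board with paint blots, 220 x 320 mm, 8 mm thick, fixed on the table; carries the two jars, the cup and the palette knife. Origin at the centre of its underside; x along its 220 mm side, y along its 320 mm side; its top is 8 mm above the table
- paintbox: wooden paint box, fixed to the table, 170 mm (x) by 250 mm (y), 68 mm high without its lid. Origin at the centre of its underside; its -x side (with the lid's tab) faces roughly towards the robot, the hinge is along its +x upper edge
- lid (a joint): angle of the paint box's lid in rad: 0 closed (level), grows as it opens; 1.571 is straight upright, which is its balance point (its centre of mass is then right above the hinge); its stop is at 2.0, leaning back. The hinge is almost frictionless: below the balance point the lid falls shut, above it falls backwards. Lid: flat wooden panel 12 mm thick, 250 mm wide, 172 mm from hinge to front edge, 0.3 to 0.65 kg; its top when closed is 82 mm above the table
- lid_hinge (a point): middle of the hinge axis, 76 mm above the table, at x = +87 mm, y = 0 of the paint box; the hinge axis is parallel to the paint box's y; it lies in the mid-plane of the lid
- lid_tab (a point): grip point on the lid's flat steel tab: the tab sticks straight out from the middle of the lid's front edge in the lid's mid-plane, 26 mm wide (along the hinge axis), 12 mm thick, 53 mm long; this point is 31 mm out from the lid's front edge, 203 mm from the hinge axis, and moves with the lid. A gripper pointing down can pinch the tab across its 26 mm width and keep pointing down while the tab turns between the fingers
- cup: bystander: grey plastic cup, 58 mm diameter, 65 mm high, on the board beyond a jar; origin under its centre
- knife: bystander: palette knife 150 mm long, lying on the board beyond the other jar
- brush: bystander: paint brush 200 mm long, lying on the table at the left
- tape: bystander: roll of paper tape, 90 mm diameter, 25 mm high, on the table at the right; origin under its centre
- can_a: bystander: spray can, 54 mm diameter, 130 mm high, at the back of the table; origin under its centre
- can_b: bystander: spray can like the other, at the back of the table; origin under its centre
- pot: bystander: grey pot 68 mm diameter with brushes, 160 mm high in all, at the back of the table; origin under its centre
Mind the look-alikes: they are no part of the job. Leave any green or purple look-alike of the part that bears jar_a_center alone.

How it is judged:
By the outcome, as a careful person would: the job done as asked, in the order asked, and still so for the second after the job is handed in, while the arm keeps its last pose, push and grip.
It also fails if it takes over 64 s, if anything falls off the work surface, if the arm or the gripper's body presses on something with over 40 N, if the wrist force passes 120 N, or if a joint passes its speed limit or range.

## Robot

A 6-joint arm with a two-finger parallel gripper is mounted at the origin on the work surface. World frame = base frame: x ahead of the robot, y to its left, z up, the work surface at z = 0. Lengths are in m, angles in rad, forces in N, time in s.
With the tool pointing down it reaches from about 0.15 to 0.775 m from the base axis. Payload 6.1 kg.
Tool frame: the origin (TCP) lies where the fingers leave the gripper's body, on its centre line; the fingertips stand 73 mm ahead of it and the grasp point (between the pads) lies 54 mm ahead of it (env.finger_overhang is the distance from the TCP to the fingertips, in m); z points along the fingers, x is the direction in which the jaws open and shut, and the axes are right-handed (so a half turn about z gives the same grasp; the last joint's range is limited). The gripper opens to 85 mm and grips with 20 to 120 N. Pads are 22 mm wide; open, the fingers measure 114 mm over their backs; the gripper's body (76 mm by 85 mm) begins 54 mm behind the grasp point. The pads swing forward as they close: fully open they stand 13 mm farther back than shut.
Start: joints at [-1.184, 0.126, -0.04, 1.405, 0, 1.571], TCP at [0.198, -0.486, 0.304] pointing down, gripper open.
Joint ranges: [-2.72, 2.72], [-0.95, 1.95], [-1.27, 1.35], [-1.78, 2.02], [-1.46, 1.47], [-3.14, 3.14]. Speed limits (rad/s): [2.39, 2.39, 3.01, 3.14, 3.14, 3.14].

## Interface

Orientations are given as a unit quaternion [x, y, z, w].
In Python, from rig import env, optics, workorder gives the robot as it stands.
- The arm moves only by the tool carry_out, never from a script. Its argument "series" is a list of rows, each an object with "xyz": the shift along the tool's x, y, z in units of 10 cm (1.0 is 10 cm), a list of three; "angular": the turn, a rotation vector about the tool's x, y, z in units of 90 degrees (1.0 is 90 degrees), a list of three; "fingers": the closure, from -1 (fully open) to 1 (shut). A call has 1 to 20 rows; each row is the pose to reach, as a shift and turn from the pose commanded when the call began, along the tool's axes at that moment; what a row does not reach only later rows make up. A row lasts 1/10 s, in which the tool goes at most 50 mm and 8.59 degrees, less where a joint would pass 70% of its speed; a pose out of reach is approached as far as the arm can. A call with a number of a shift or a turn outside -1 to 1 is refused whole. A call with a gripper value outside its range is refused whole. The fingers move at their own pace and stop on an object; "newtons" is the grip in N (left out, the last holds). Time passes only in rows, so rows that repeat a pose let the fingers close. It gives the time, the measured TCP pose, the force and the opening at its end, in the units of the state.
- env.get_obs(): the state, without advancing time (a new reading comes with each control period).
- optics.get_image(name): name is "scene" or "top" or "wrist"; returns the picture (384x512x3 uint8, blue, green, red); there is no depth.
- optics.calibration(name): a dict with "mtx" (3x3 intrinsics, pixels), "position" and "attitude" of the camera in the world; the wrist camera has in their place "mount" (4x4, takes a point from camera to tool coordinates, whose origin is the TCP and whose axes are the tool frame's). Camera axes: x right, y down, z forward; pixel columns grow to the right and rows downward; lengths in m; the calibration is good to about 2 mm. A picture is of the moment at which its call begins: read the wrist's pose just before it. calibration takes no time and is no camera call.
- workorder.hand_in(): hands the job in, once; it reports no verdict.
The state is a dict: "t": time; "joints": joint angles; "qvel": joint speeds; "tau": joint torques, N m; "position": TCP position; "tcp_rot": TCP orientation; "force": force on the tool from outside, world axes, zero at the start; "torque": the same for the moment, N m; "width": finger opening in m.
Only numpy, scipy, OpenCV 4.12 (cv2) and the standard library are available. Lean on these libraries where they do the work, as an engineer would, in place of code of your own. Each camera call takes 0.05 s, during which the arm holds its last target.

## Working session

There is one attempt and no reset: what is moved stays moved. The work goes in short steps, Python scripts to look and compute and a tool call to move; the robot and the scene stay as the last step left them, time stands still between calls to the robot, and variables do not carry over. Pictures are saved under pics/ and viewed, and the job is handed in when it is done.

Besides the shell and the picture viewer there is one more tool, called after ">>>" as name([rows], argument=value, ...), one row to a line, values as JSON. carry_out: Moves the arm, as the interface text tells. Shifts and turns lie within -1 to 1; 1 stands for 10 cm of shift or 90 degrees of turn. Its arguments: {"type":"object","properties":{"series":{"type":"array"},"newtons":{"type":"number"}},"required":["series"]}

```bash
ls; mkdir -p pics; python3 - <<'E'
from rig import env, optics, workorder
import cv2
print(env.get_obs()); print(env.finger_overhang)
for n in ("scene","top","wrist"):
    im=optics.get_image(n); cv2.imwrite(f"pics/{n}0.png",im)
    print(n,optics.calibration(n))
E
```

```text
pics
{'t': 0.0, 'joints': array([-1.18398713e+00,  1.26411749e-01, -4.06401666e-02,  1.40540038e+00,
        1.13515332e-05,  1.57078236e+00]), 'qvel': array([ 3.52945868e-05,  1.18088770e-04, -8.57444284e-04, -1.09696928e-03,
        1.40287951e-03,  1.29412075e-03]), 'tau': array([-9.51323705e-05, -4.35917830e+01,  3.52921987e+01,  1.76170509e-02,
       -4.12106249e-05, -1.42449466e-05]), 'position': array([ 0.19793789, -0.48593335,  0.303097  ]), 'tcp_rot': array([ 8.29833497e-01, -5.58010468e-01, -6.83917459e-04, -4.66744744e-04]), 'force': array([-0.03608475,  0.23712688, -0.8387103 ]), 'torque': array([-0.05040469,  0.0408078 ,  0.05474836]), 'width': 0.08575468241126269}
0.0726
scene {'mtx': array([[391.13880879,   0.        , 257.69203873],
       [  0.        , 391.13880879, 194.80411853],
       [  0.        ,   0.        ,   1.        ]]), 'position': array([0.93920615, 0.53464129, 1.02777658]), 'attitude': array([ 0.2775972 ,  0.91142396, -0.28818101, -0.09590553])}
top {'mtx': array([[404.68337695,   0.        , 259.10605152],
       [  0.        , 404.68337695, 192.25554903],
       [  0.        ,   0.        ,   1.        ]]), 'position': array([ 0.42077824, -0.01091176,  1.42310325]), 'attitude': array([-0.69912562,  0.71200048, -0.04579668,  0.04670486])}
wrist {'mtx': array([[305.80028874,   0.        , 250.74300446],
       [  0.        , 305.80028874, 189.58159779],
       [  0.        ,   0.        ,   1.        ]]), 'mount': array([[ 9.99999931e-01,  3.68028865e-04, -4.57208365e-05,
        -7.42629049e-04],
       [-3.39598048e-04,  9.58264182e-01,  2.85883967e-01,
        -7.20849691e-02],
       [ 1.49026192e-04, -2.85883932e-01,  9.58264241e-01,
        -7.05702643e-02],
       [ 0.00000000e+00,  0.00000000e+00,  0.00000000e+00,
         1.00000000e+00]])}
```

View pics/scene0.png

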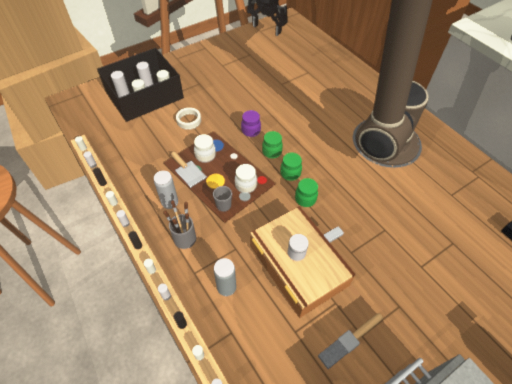

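View pics/top0.png

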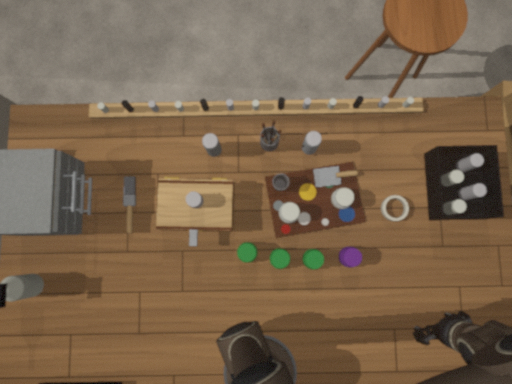

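View pics/wrist0.png

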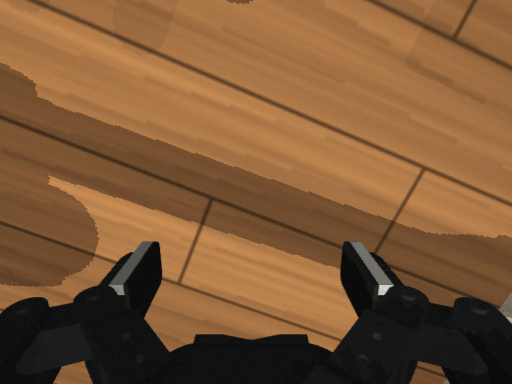

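```bash
cat > h.py <<'E'
from rig import env, optics, workorder
import cv2, numpy as np
from scipy.spatial.transform import Rotation as R
def cam(n,obs=None):
    c=optics.calibration(n)
    if n=="wrist":
        o=obs or env.get_obs()
        T=np.eye(4);T[:3,:3]=R.from_quat(o['tcp_rot']).as_matrix();T[:3,3]=o['position']
        T=T@np.array(c['mount']); return c['mtx'],T[:3,:3],T[:3,3]
    return c['mtx'],R.from_quat(c['attitude']).as_matrix(),np.array(c['position'])
def ray(C,uv):
    K,Rm,p=C; d=Rm@np.linalg.solve(K,[uv[0],uv[1],1.]); return p,d/np.linalg.norm(d)
def onz(C,uv,z):
    p,d=ray(C,uv); return p+d*(z-p[2])/d[2]
def proj(C,X):
    K,Rm,p=C; q=K@(Rm.T@(np.asarray(X)-p)); return q[:2]/q[2]
def tri(*obs):
    A=np.zeros((3,3));b=np.zeros(3)
    for C,uv in obs:
        p,d=ray(C,uv);M=np.eye(3)-np.outer(d,d);A+=M;b+=M@p
    X=np.linalg.solve(A,b)
    return X,[float(np.linalg.norm(proj(C,X)-uv)) for C,uv in obs]
E
python3 - <<'E'
import cv2
a=cv2.imread("pics/top0.png")[155:275,140:380]; cv2.imwrite("pics/top0c.png",cv2.resize(a,None,fx=3.3,fy=3.3,interpolation=cv2.INTER_CUBIC))
a=cv2.imread("pics/scene0.png")[120:320,150:370]; cv2.imwrite("pics/scene0c.png",cv2.resize(a,None,fx=3,fy=3,interpolation=cv2.INTER_CUBIC))
E
```

```text
(no output)
```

View pics/top0c.png

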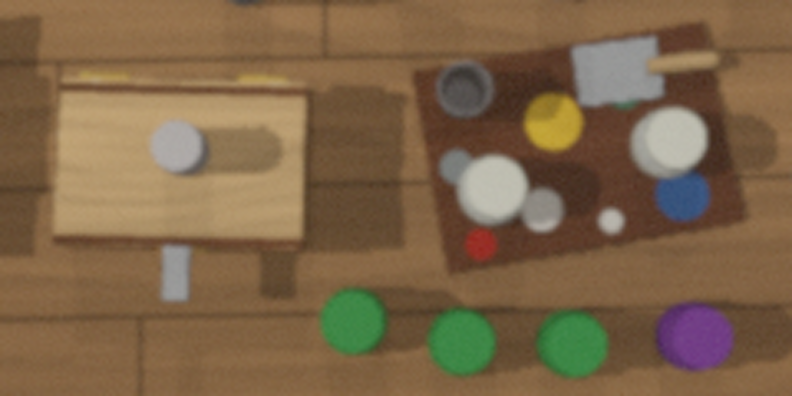

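View pics/scene0c.png

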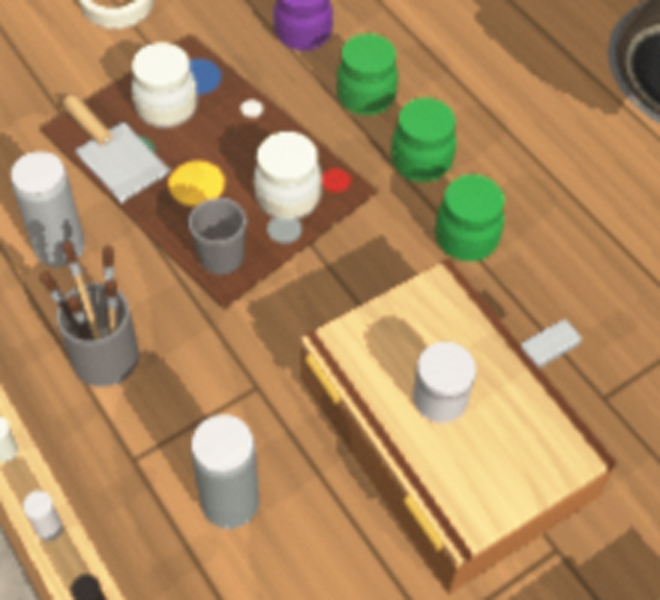

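```bash
python3 - <<'E'
from h import *
top=cv2.imread("pics/top0.png"); sc=cv2.imread("pics/scene0.png")
Ct,Cs=cam("top"),cam("scene")
def blob(im,seed,lo,hi,win=25):
    m=cv2.inRange(cv2.cvtColor(im,cv2.COLOR_BGR2HSV),np.array(lo),np.array(hi))
    n,l,s,c=cv2.connectedComponentsWithStats(m)
    k=l[seed[1],seed[0]]; print(seed,"lab",k,s[k],c[k], cv2.cvtColor(im,cv2.COLOR_BGR2HSV)[seed[1],seed[0]])
    return m,l,k
for seed in [(289,212),(344,197),(194,200),(193,238)]: blob(top,seed,(0,0,120),(180,60,255))
for seed in [(245,173),(204,142),(298,243),(334,234)]: blob(sc,seed,(0,0,190),(180,60,255))
# guess
for n,a,b,z in [("A",(289,212),(246,173),.078),("B",(344,197),(204,142),.078),("tin",(194,200),(298,242),.142),("tab",(193,238),(334,234),.076)]:
    print(n,tri((Ct,a),(Cs,b)),onz(Ct,a,z),onz(Cs,b,z))
E
```

```text
(289, 212) lab 25 [274 202  36  23 524] [291.20419847 212.76335878] [ 30  17 190]
(344, 197) lab 21 [331 187  23  22 391] [342.1202046  197.39386189] [ 28  17 190]
(194, 200) lab 22 [186 191  16  17 200] [193.075 198.75 ] [ 11  12 173]
(193, 238) lab 27 [189 229   9  18 146] [192.84931507 237.02054795] [ 60   2 152]
(245, 173) lab 31 [236 164  21  29 475] [246.16631579 177.49684211] [ 30  12 250]
(204, 142) lab 25 [194 134  21  28 453] [204.35320088 147.42825607] [ 28  13 250]
(298, 243) lab 47 [289 234  20  27 345] [298.90434783 245.29565217] [ 17  10 239]
(334, 234) lab 45 [325 227  19  14 151] [333.65562914 233.50331126] [ 36   6 212]
A (array([ 0.5299749 , -0.10936877,  0.07015009]), [0.15572494366607173, 0.16709011527640502]) [ 0.52973887 -0.10913533  0.078     ] [ 0.53296142 -0.10371907  0.078     ]
B (array([ 0.57595488, -0.29457509,  0.07253051]), [0.4963771888932844, 0.5078458234367325]) [ 0.5766515 -0.2944746  0.078    ] [ 0.57688774 -0.28854887  0.078     ]
tin (array([0.56929039, 0.19849058, 0.1336417 ]), [0.030036094386919822, 0.037211173370363386]) [0.56839507 0.19706622 0.142     ] [0.57267961 0.2016981  0.142     ]
tab (array([0.44818478, 0.21190668, 0.07741501]), [0.5867685999113015, 0.696328249912633]) [0.44950106 0.21072188 0.076     ] [0.44605744 0.21274502 0.076     ]
```

```bash
cat >> h.py <<'E'
def down(yaw):  # yaw deg of tool x, tool z down
    y=np.radians(yaw); x=np.array([np.cos(y),np.sin(y),0]); z=np.array([0,0,-1.])
    return R.from_matrix(np.column_stack([x,np.cross(z,x),z]))
def plan(p,yaw):
    o=env.get_obs(); R0=R.from_quat(o['tcp_rot']); d=R0.inv().apply(np.array(p)-o['position'])
    rv=(R0.inv()*down(yaw)).as_rotvec()
    print("t",o['t'],"pos",o['position'].round(4),"xyz",(d*10).round(3),"ang",(rv/(np.pi/2)).round(3),"F",np.round(o['force'],2),"w",round(o['width'],4),"q",o['joints'].round(2))
E
python3 -c "
from h import *
plan([.56,-.24,.30],14.5)"
```

```text
t 0.15 pos [ 0.1979 -0.486   0.3033] xyz [-0.913 -4.281  0.034] ang [-0.001  0.001 -0.915] F [ 0.15 -0.31  0.45] w 0.0854 q [-1.18  0.13 -0.04  1.41 -0.    1.57]
```

>>> carry_out([
  {"xyz":[-0.2,-0.5,0],"angular":[0,0,-0.09],"fingers":-1},
  {"xyz":[-0.4,-1,0],"angular":[0,0,-0.18],"fingers":-1},
  {"xyz":[-0.6,-1,0],"angular":[0,0,-0.27],"fingers":-1},
  {"xyz":[-0.8,-1,0],"angular":[0,0,-0.36],"fingers":-1},
  {"xyz":[-0.9,-1,0],"angular":[0,0,-0.45],"fingers":-1},
  {"xyz":[-0.9,-1,0],"angular":[0,0,-0.54],"fingers":-1},
  {"xyz":[-0.9,-1,0],"angular":[0,0,-0.63],"fingers":-1},
  {"xyz":[-0.9,-1,0],"angular":[0,0,-0.72],"fingers":-1},
  {"xyz":[-0.9,-1,0],"angular":[0,0,-0.81],"fingers":-1},
  {"xyz":[-0.9,-1,0],"angular":[0,0,-0.915],"fingers":-1},
  {"xyz":[-0.9,-1,0],"angular":[0,0,-0.915],"fingers":-1},
])

```text
t: 1.25
position: [0.2566, -0.365, 0.3037]
tcp_rot: [0.992, 0.127, -0.0, -0.0]
force: [0.5, 0.3, -0.3]
width: 0.0854
```

```bash
python3 -c "
from h import *
plan([.56,-.24,.30],14.5)"
```

```text
t 1.25 pos [ 0.2566 -0.365   0.3037] xyz [ 3.251 -0.446  0.036] ang [-0.     0.     0.001] F [ 0.5   0.31 -0.27] w 0.0854 q [-0.96 -0.02 -0.2   1.4  -0.    0.36]
```

>>> carry_out([
  {"xyz":[0.5,-0.1,0],"angular":[0,0,0],"fingers":-1},
  {"xyz":[1,-0.15,0],"angular":[0,0,0],"fingers":-1},
  {"xyz":[1,-0.15,0],"angular":[0,0,0],"fingers":-1},
])

```text
t: 1.55
position: [0.3534, -0.324, 0.3033]
tcp_rot: [0.992, 0.127, 0.001, -0.0]
force: [0.0, -0.3, 0.1]
width: 0.0853
```

>>> carry_out([
  {"xyz":[0.5,-0.1,0],"angular":[0,0,0],"fingers":-1},
  {"xyz":[1,-0.15,0],"angular":[0,0,0],"fingers":-1},
  {"xyz":[1,-0.15,0],"angular":[0,0,0],"fingers":-1},
])

```text
t: 1.85
position: [0.4464, -0.2844, 0.3028]
tcp_rot: [0.992, 0.127, 0.0, -0.0]
force: [0.7, 0.8, 0.3]
width: 0.0855
```

>>> carry_out([
  {"xyz":[0.5,-0.1,0],"angular":[0,0,0],"fingers":-1},
  {"xyz":[1,-0.15,0],"angular":[0,0,0],"fingers":-1},
  {"xyz":[1,-0.15,0],"angular":[0,0,0],"fingers":-1},
  {"xyz":[1,-0.15,0],"angular":[0,0,0],"fingers":-1},
])

```text
t: 2.25
position: [0.5362, -0.2462, 0.3029]
tcp_rot: [0.992, 0.126, -0.001, -0.0]
force: [-0.5, 0.2, 0.5]
width: 0.0851
```

```bash
python3 -c "
from h import *
import pickle
plan([.56,-.24,.30],14.5)
o=env.get_obs(); im=optics.get_image('wrist'); cv2.imwrite('pics/w1.png',im); pickle.dump(o,open('w1.pkl','wb'))"
```

```text
t 2.25 pos [ 0.5362 -0.2462  0.3029] xyz [0.246 0.    0.029] ang [-0.001  0.001 -0.   ] F [-0.51  0.19  0.52] w 0.0851 q [-0.43  0.25  0.11  1.43 -0.    0.89]
```

View pics/w1.png

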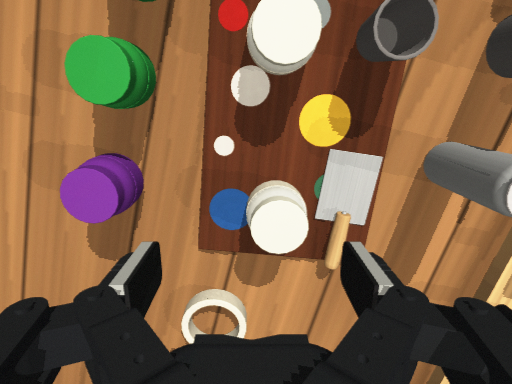

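```bash
python3 - <<'E'
import cv2
a=cv2.imread("pics/w1.png")[0:270,190:350]; cv2.imwrite("pics/w1c.png",cv2.resize(a,None,fx=2.2,fy=2.2,interpolation=cv2.INTER_CUBIC))
E
```

>>> carry_out([
  {"xyz":[0.2,-0.4,0],"angular":[0,0,0],"fingers":-1},
  {"xyz":[0.2,-0.8,0],"angular":[0,0,0],"fingers":-1},
  {"xyz":[0.2,-0.8,0],"angular":[0,0,0],"fingers":-1},
  {"xyz":[0.2,-0.8,0],"angular":[0,0,0],"fingers":-1},
])

```text
t: 2.7
position: [0.534, -0.1641, 0.3048]
tcp_rot: [0.992, 0.126, 0.0, 0.0]
force: [0.5, -0.9, 1.0]
width: 0.0856
```

```bash
python3 -c "
from h import *
import pickle
o=env.get_obs(); print(o['qvel']);im=optics.get_image('wrist'); cv2.imwrite('pics/w2.png',im); pickle.dump(o,open('w2.pkl','wb'))"
```

```text
[-0.02140393  0.01992853  0.01791712 -0.00558198 -0.00302729 -0.00334443]
```

View pics/w1c.png

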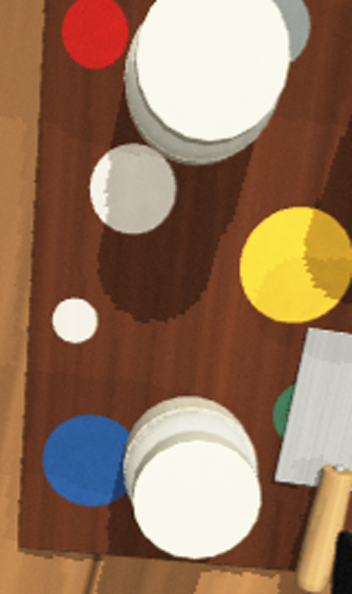

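View pics/w2.png

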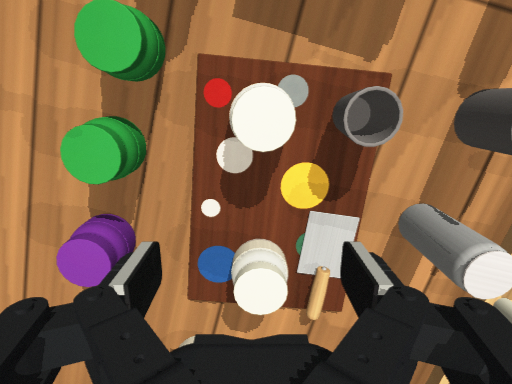

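```bash
python3 - <<'E'
from h import *
import pickle
Cs=[];
P={}
for k,seeds in ((1,[(287,30),(279,225)]),(2,[(263,117),(260,287)])):
    im=cv2.imread(f"pics/w{k}.png"); C=cam("wrist",pickle.load(open(f"w{k}.pkl","rb")))
    for nm,s in zip("AB",seeds):
        lo=np.minimum(im[s[1],s[0]].astype(int)-6,244)
        m=cv2.inRange(im,lo,np.array([255]*3))
        n,l,st,c=cv2.connectedComponentsWithStats(m); lab=l[s[1],s[0]]
        cs,_=cv2.findContours((l==lab).astype(np.uint8),cv2.RETR_EXTERNAL,cv2.CHAIN_APPROX_NONE)
        ct=cs[0][:,0]; ct=ct[ct[:,1]>0]
        # contour to plane z .078 circle fit
        X=np.array([onz(C,p,.078)[:2] for p in ct]); A=np.c_[2*X,np.ones(len(X))]; s_=np.linalg.lstsq(A,(X**2).sum(1),rcond=None)[0]
        r=np.sqrt(s_[2]+s_[0]**2+s_[1]**2); res=np.hypot(*(X-s_[:2]).T)-r
        uv=proj(C,[s_[0],s_[1],.078]); P.setdefault(nm,[]).append((C,uv))
        print(k,nm,im[s[1],s[0]],st[lab],"xy",s_[:2].round(4),"r",r.round(4),"res",res.std().round(4),uv.round(1))
for nm in P: print(nm,tri(*P[nm]))
# with pixel-depth sizes & top cam
E
```

```text
1 A [237 249 250] [ 253    0   68   63 3589] xy [ 0.5315 -0.1089] r 0.0291 res 0.0003 [286.5  25.9]
1 B [236 248 249] [ 251  200   57   53 2331] xy [ 0.5777 -0.2926] r 0.0291 res 0.0003 [279.2 227.1]
2 A [239 250 251] [ 233   84   62   67 3173] xy [ 0.5316 -0.1082] r 0.0295 res 0.0006 [263.7 118.6]
2 B [238 249 250] [ 235  268   52   46 1867] xy [ 0.5777 -0.2926] r 0.029 res 0.0004 [260.4 291.5]
A (array([ 0.5316794 , -0.10831799,  0.07539038]), [0.025962586134678143, 0.023801175935787577])
B (array([ 0.57771925, -0.29265045,  0.07796117]), [0.03168199669539959, 0.029417600010272955])
```

>>> carry_out([
  {"xyz":[0.15,-0.5,0],"angular":[0,0,0],"fingers":-1},
  {"xyz":[0.3,-0.95,0],"angular":[0,0,0],"fingers":-1},
  {"xyz":[0.3,-0.95,0],"angular":[0,0,0],"fingers":-1},
])

```text
t: 3.05
position: [0.5404, -0.0617, 0.3041]
tcp_rot: [0.992, 0.128, 0.0, -0.001]
force: [-0.0, -0.3, 0.3]
width: 0.085
```

>>> carry_out([
  {"xyz":[0.15,-0.5,0],"angular":[0,0,0],"fingers":-1},
  {"xyz":[0.3,-0.95,0],"angular":[0,0,0],"fingers":-1},
  {"xyz":[0.3,-0.95,0],"angular":[0,0,0],"fingers":-1},
])

```text
t: 3.35
position: [0.5459, 0.0377, 0.3038]
tcp_rot: [0.992, 0.128, 0.0, -0.001]
force: [-0.5, -1.4, 0.7]
width: 0.0856
```

>>> carry_out([
  {"xyz":[0.15,-0.5,0],"angular":[0,0,0],"fingers":-1},
  {"xyz":[0.3,-0.9,0],"angular":[0,0,0],"fingers":-1},
  {"xyz":[0.3,-0.9,0],"angular":[0,0,0],"fingers":-1},
  {"xyz":[0.3,-0.9,0],"angular":[0,0,0],"fingers":-1},
])

```text
t: 3.75
position: [0.5526, 0.1288, 0.3036]
tcp_rot: [0.992, 0.126, -0.0, 0.0]
force: [0.8, -0.3, 0.4]
width: 0.0852
```

```bash
python3 -c "
from h import *
import pickle
plan([.5693,.1985,.30],14)
o=env.get_obs(); im=optics.get_image('wrist'); cv2.imwrite('pics/w3.png',im); pickle.dump(o,open('w3.pkl','wb'))"
```

```text
t 3.75 pos [0.5526 0.1288 0.3036] xyz [ 0.337 -0.633  0.035] ang [0.001 0.    0.005] F [ 0.79 -0.29  0.43] w 0.0852 q [ 0.23  0.21  0.06  1.42 -0.    1.55]
```

View pics/w3.png

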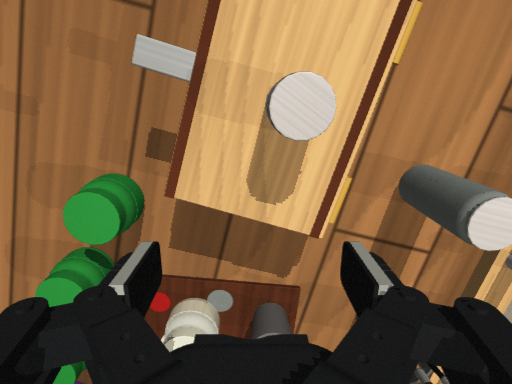

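>>> carry_out([
  {"xyz":[0.2,-0.3,0],"angular":[0,0,0],"fingers":-1},
  {"xyz":[0.34,-0.63,0],"angular":[0,0,0],"fingers":-1},
  {"xyz":[0.34,-0.63,0],"angular":[0,0,0],"fingers":-1},
  {"xyz":[0.34,-0.63,0],"angular":[0,0,0],"fingers":-1},
])

```text
t: 4.2
position: [0.5696, 0.1978, 0.3037]
tcp_rot: [0.992, 0.126, -0.0, 0.0]
force: [0.7, 0.2, 0.1]
width: 0.0855
```

```bash
python3 -c "
from h import *
import pickle
plan([.5693,.1985,.30],14)
o=env.get_obs(); im=optics.get_image('wrist'); cv2.imwrite('pics/w4.png',im); pickle.dump(o,open('w4.pkl','wb'))"
```

```text
t 4.2 pos [0.5696 0.1978 0.3037] xyz [-0.001 -0.008  0.037] ang [0.    0.    0.005] F [0.74 0.22 0.06] w 0.0855 q [ 0.33  0.28  0.15  1.44 -0.    1.65]
```

View pics/w4.png

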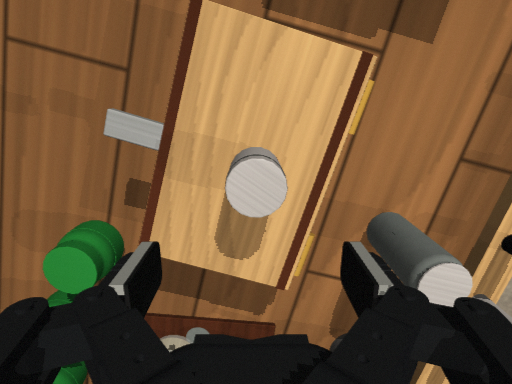

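```bash
python3 - <<'E'
from h import *
import pickle
P={}
Cm={}
for k,ts,tb in ((3,(302,106),(165,57)),(4,(257,190),(133,128))):
    im=cv2.imread(f"pics/w{k}.png"); C=cam("wrist",pickle.load(open(f"w{k}.pkl","rb"))); Cm[k]=C
    hsv=cv2.cvtColor(im,cv2.COLOR_BGR2HSV)
    print(hsv[ts[1],ts[0]],hsv[tb[1],tb[0]])
    m=((hsv[...,1]<40)&(hsv[...,2]>165)).astype(np.uint8)
    n,l,st,c=cv2.connectedComponentsWithStats(m,connectivity=4)
    a=l[ts[1],ts[0]]
    cs,_=cv2.findContours((l==a).astype(np.uint8),cv2.RETR_EXTERNAL,cv2.CHAIN_APPROX_NONE)
    ct=cv2.convexHull(max(cs,key=len))[:,0]
    X=np.array([onz(C,p,.142)[:2] for p in ct]); A=np.c_[2*X,np.ones(len(X))]; s_=np.linalg.lstsq(A,(X**2).sum(1),rcond=None)[0]
    r=np.sqrt(s_[2]+s_[0]**2+s_[1]**2); res=np.hypot(*(X-s_[:2]).T)-r
    uv=proj(C,[s_[0],s_[1],.142]); P.setdefault("tin",[]).append((C,uv)); print(k,"tin",st[a],s_[:2].round(4),r.round(4),res.std().round(4),uv.round(1))
    b=l[tb[1],tb[0]]
    cs,_=cv2.findContours((l==b).astype(np.uint8),cv2.RETR_EXTERNAL,cv2.CHAIN_APPROX_NONE)
    rect=cv2.minAreaRect(max(cs,key=len)); bx=cv2.boxPoints(rect); print("tab",st[b],bx.round(1).tolist())
    print(np.array([onz(C,p,.082) for p in bx]).round(4).tolist())
print(tri(*P["tin"]))
for k in (3,4):
    a=cv2.imread(f"pics/w{k}.png")[0:300,90:410]; cv2.imwrite(f"pics/w{k}c.png",cv2.resize(a,None,fx=2,fy=2,interpolation=cv2.INTER_CUBIC))
E
```

```text
[ 21  19 212] [ 30  10 173]
3 tin [ 270   72   66   68 3542] [0.5713 0.2034] 0.0241 0.0001 [302.2 106.5]
tab [ 133   34   63   45 1680] [[128.89999389648438, 60.79999923706055], [137.39999389648438, 33.79999923706055], [196.5, 52.29999923706055], [188.10000610351562, 79.30000305175781]]
[[0.4209, 0.2034, 0.082], [0.4249, 0.2268, 0.082], [0.4775, 0.2252, 0.082], [0.4746, 0.2013, 0.082]]
[ 16  20 194] [ 20  10 156]
4 tin [ 226  158   61   59 2810] [0.5713 0.2036] 0.0241 0.0001 [255.8 188.1]
tab [     0      0    512    384 192071] [[-0.0, 0.0], [511.0, 0.0], [511.0, 383.0], [0.0, 383.0]]
[[0.3261, 0.2926, 0.082], [0.7425, 0.3999, 0.082], [0.9436, 0.0239, 0.082], [0.3354, -0.1336, 0.082]]
(array([0.57138011, 0.20345478, 0.14136391]), [0.010344841819841097, 0.009577442987491247])
```

View pics/w4c.png

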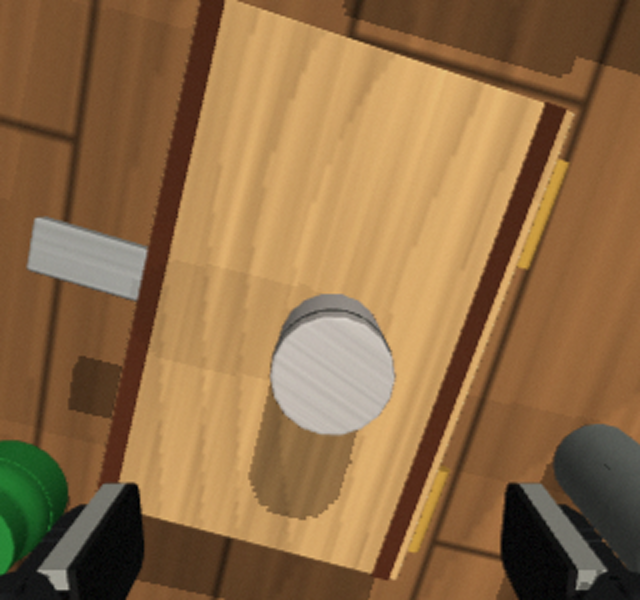

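View pics/w3c.png

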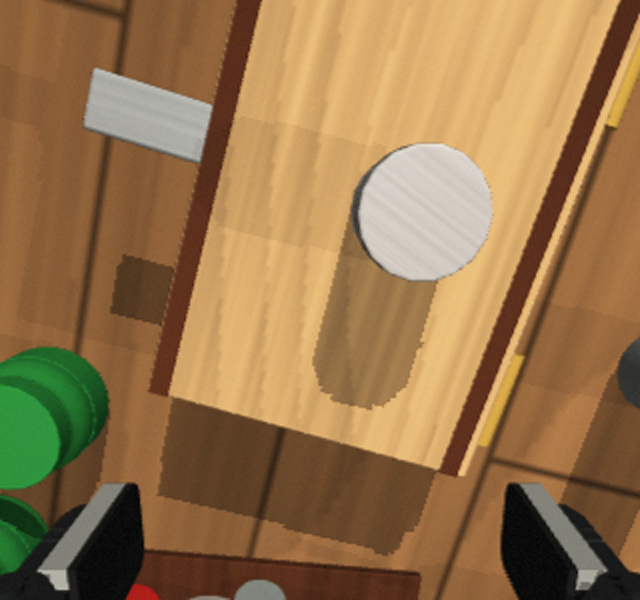

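```bash
python3 -c "
from h import *
plan([.5714,.2035,.166],14)"
```

```text
t 4.25 pos [0.5695 0.1974 0.3039] xyz [ 0.034 -0.055  1.379] ang [0.    0.    0.004] F [-0.21 -0.41 -0.  ] w 0.0855 q [ 0.33  0.28  0.15  1.44 -0.    1.65]
```

>>> carry_out([
  {"xyz":[0.035,-0.055,0],"angular":[0,0,0],"fingers":-1},
  {"xyz":[0.035,-0.055,0.25],"angular":[0,0,0],"fingers":-1},
  {"xyz":[0.035,-0.055,0.5],"angular":[0,0,0],"fingers":-1},
  {"xyz":[0.035,-0.055,0.75],"angular":[0,0,0],"fingers":-1},
  {"xyz":[0.035,-0.055,0.95],"angular":[0,0,0],"fingers":-1},
  {"xyz":[0.035,-0.055,0.95],"angular":[0,0,0],"fingers":-1},
  {"xyz":[0.035,-0.055,0.95],"angular":[0,0,0],"fingers":-1},
])

```text
t: 4.95
position: [0.5713, 0.2047, 0.2095]
tcp_rot: [0.992, 0.126, -0.0, 0.0]
force: [0.1, -0.5, 1.1]
width: 0.0855
```

```bash
python3 -c "
from h import *
plan([.5714,.2035,.166],14)
im=optics.get_image('wrist'); cv2.imwrite('pics/w5.png',im)"
```

```text
t 4.95 pos [0.5713 0.2047 0.2095] xyz [-0.002  0.012  0.435] ang [0.    0.    0.005] F [ 0.14 -0.46  1.11] w 0.0855 q [ 0.34  0.29 -0.04  1.24 -0.    1.66]
```

View pics/w5.png

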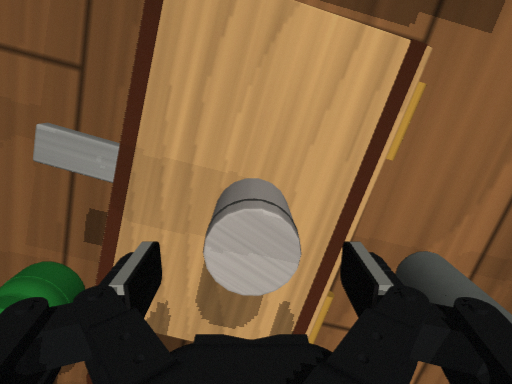

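>>> carry_out([
  {"xyz":[0,0,0.2],"angular":[0,0,0],"fingers":-1},
  {"xyz":[0,0.01,0.43],"angular":[0,0,0],"fingers":-1},
  {"xyz":[0,0.01,0.43],"angular":[0,0,0],"fingers":-1},
  {"xyz":[0,0.01,0.43],"angular":[0,0,0],"fingers":-1},
  {"xyz":[0,0.01,0.43],"angular":[0,0,0],"fingers":0},
  {"xyz":[0,0.01,0.43],"angular":[0,0,0],"fingers":1},
  {"xyz":[0,0.01,0.43],"angular":[0,0,0],"fingers":1},
  {"xyz":[0,0.01,0.43],"angular":[0,0,0],"fingers":1},
  {"xyz":[0,0.01,0.43],"angular":[0,0,0],"fingers":1},
  {"xyz":[0,0.01,0.43],"angular":[0,0,0],"fingers":1},
  {"xyz":[0,0.01,0.43],"angular":[0,0,0],"fingers":1},
], newtons=40)

```text
t: 6.1
position: [0.572, 0.2046, 0.1675]
tcp_rot: [0.992, 0.126, 0.001, -0.0]
force: [-0.8, -0.5, 5.7]
width: 0.0495
```

```bash
python3 -c "
from h import *
plan([.5714,.2035,.24],14)
im=optics.get_image('wrist'); cv2.imwrite('pics/w6.png',im)"
```

```text
t 6.1 pos [0.572  0.2046 0.1675] xyz [-0.007  0.009 -0.725] ang [-0.    -0.001  0.006] F [-0.77 -0.54  5.71] w 0.0495 q [ 0.34  0.31 -0.11  1.15 -0.    1.66]
```

View pics/w6.png

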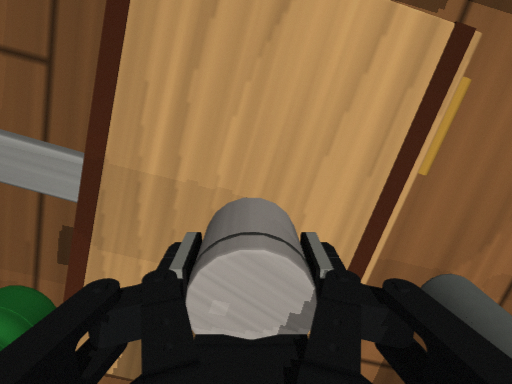

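>>> carry_out([
  {"xyz":[0,0,-0.1],"angular":[0,0,0],"fingers":1},
  {"xyz":[0,0,-0.3],"angular":[0,0,0],"fingers":1},
  {"xyz":[0,0,-0.55],"angular":[0,0,0],"fingers":1},
  {"xyz":[0,0,-0.8],"angular":[0,0,0],"fingers":1},
  {"xyz":[-0.1,0.3,-0.8],"angular":[0,0,0],"fingers":1},
  {"xyz":[-0.2,0.6,-0.8],"angular":[0,0,0],"fingers":1},
  {"xyz":[-0.29,0.97,-0.8],"angular":[0,0,0],"fingers":1},
])

```text
t: 6.85
position: [0.5675, 0.103, 0.2466]
tcp_rot: [0.992, 0.127, 0.0, -0.0]
force: [0.1, -0.1, -1.7]
width: 0.049
```

>>> carry_out([
  {"xyz":[-0.1,0.33,0],"angular":[0,0,0],"fingers":1},
  {"xyz":[-0.2,0.66,0],"angular":[0,0,0],"fingers":1},
  {"xyz":[-0.29,0.98,0],"angular":[0,0,0],"fingers":1},
])

```text
t: 7.15
position: [0.5639, -0.0003, 0.2464]
tcp_rot: [0.992, 0.126, -0.0, 0.0]
force: [0.0, -0.5, -1.9]
width: 0.0492
```

>>> carry_out([
  {"xyz":[-0.1,0.33,0],"angular":[0,0,0],"fingers":1},
  {"xyz":[-0.2,0.66,0],"angular":[0,0,0],"fingers":1},
  {"xyz":[-0.29,0.98,0],"angular":[0,0,0],"fingers":1},
])

```text
t: 7.45
position: [0.5603, -0.1024, 0.2464]
tcp_rot: [0.992, 0.126, 0.0, -0.0]
force: [-0.2, 0.7, -2.4]
width: 0.049
```

>>> carry_out([
  {"xyz":[-0.1,0.33,0],"angular":[0,0,0],"fingers":1},
  {"xyz":[-0.2,0.66,0],"angular":[0,0,0],"fingers":1},
  {"xyz":[-0.29,0.9,0],"angular":[0,0,0],"fingers":1},
  {"xyz":[-0.29,0.9,0],"angular":[0,0,0],"fingers":1},
  {"xyz":[-0.29,0.9,0],"angular":[0,0,0],"fingers":1},
])

```text
t: 7.95
position: [0.555, -0.1958, 0.246]
tcp_rot: [0.992, 0.126, -0.0, -0.0]
force: [0.3, 0.0, -0.5]
width: 0.0493
```

```bash
python3 -c "
from h import *
import pickle
plan([.5548,-.1998,.11],14)
o=env.get_obs(); im=optics.get_image('wrist'); cv2.imwrite('pics/w7.png',im); pickle.dump(o,open('w7.pkl','wb'))"
```

```text
t 7.95 pos [ 0.555  -0.1958  0.246 ] xyz [-0.012  0.039  1.36 ] ang [-0.     0.     0.005] F [ 0.32  0.01 -0.48] w 0.0493 q [-0.34  0.25 -0.01  1.31  0.    0.98]
```

View pics/w7.png

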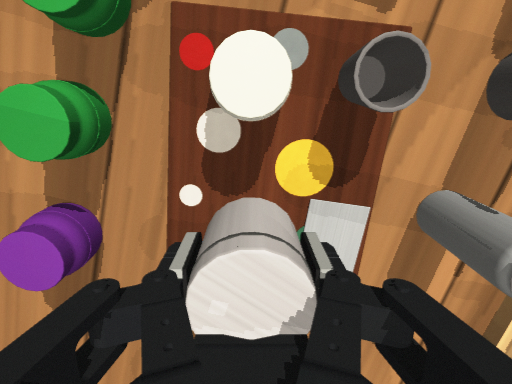

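```bash
python3 -c "
from h import *
import pickle
C=cam('wrist',pickle.load(open('w1.pkl','rb')))
m=np.array([.5547,-.2006]); 
for uv in [(332,150),(382,157),(368,225),(317,218),(337,268),(344,212)]:
    X=onz(C,uv,.010); d=down(14).inv().apply(np.r_[X[:2]-m,0]); print(uv,X.round(3),'tool',d.round(3))
C=cam('wrist',pickle.load(open('w7.pkl','rb')))
print(onz(C,(251,74),.078))
"
```

```text
(332, 150) [ 0.625 -0.208  0.01 ] tool [0.067 0.024 0.   ]
(382, 157) [ 0.686 -0.201  0.01 ] tool [0.127 0.032 0.   ]
(368, 225) [ 0.701 -0.288  0.01 ] tool [0.121 0.12  0.   ]
(317, 218) [ 0.635 -0.295  0.01 ] tool [0.055 0.111 0.   ]
(337, 268) [ 0.683 -0.357  0.01 ] tool [0.087 0.183 0.   ]
(344, 212) [ 0.665 -0.279  0.01 ] tool [0.088 0.103 0.   ]
[ 0.53181244 -0.10815471  0.078     ]
```

>>> carry_out([
  {"xyz":[-0.01,0.037,0.05],"angular":[0,0,0],"fingers":1},
  {"xyz":[-0.01,0.037,0.3],"angular":[0,0,0],"fingers":1},
  {"xyz":[-0.01,0.037,0.6],"angular":[0,0,0],"fingers":1},
  {"xyz":[-0.01,0.037,0.85],"angular":[0,0,0],"fingers":1},
  {"xyz":[-0.01,0.037,1],"angular":[0,0,0],"fingers":1},
  {"xyz":[-0.01,0.037,1],"angular":[0,0,0],"fingers":1},
])

```text
t: 8.6
position: [0.5538, -0.1979, 0.1431]
tcp_rot: [0.992, 0.127, -0.002, -0.001]
force: [-1.2, -0.3, -1.7]
width: 0.0494
```

>>> carry_out([
  {"xyz":[0,0,0.2],"angular":[0,0,0],"fingers":1},
  {"xyz":[0,0,0.4],"angular":[0,0,0],"fingers":1},
  {"xyz":[0,0,0.4],"angular":[0,0,0],"fingers":1},
  {"xyz":[0,0,0.4],"angular":[0,0,0],"fingers":1},
])

```text
t: 9.0
position: [0.5554, -0.199, 0.1068]
tcp_rot: [0.992, 0.127, 0.0, 0.0]
force: [-0.2, 0.2, -1.2]
width: 0.0492
```

```bash
python3 -c "
from h import *
plan([.5551,-.1997,.0935],14)"
```

```text
t 9.0 pos [ 0.5554 -0.199   0.1068] xyz [-0.005  0.006  0.133] ang [ 0.    -0.     0.006] F [-0.18  0.18 -1.18] w 0.0492 q [-0.34  0.32 -0.24  1.01  0.    0.97]
```

>>> carry_out([
  {"xyz":[-0.003,0.006,0.04],"angular":[0,0,0],"fingers":1},
  {"xyz":[-0.003,0.006,0.08],"angular":[0,0,0],"fingers":1},
  {"xyz":[-0.003,0.006,0.11],"angular":[0,0,0],"fingers":1},
  {"xyz":[-0.003,0.006,0.13],"angular":[0,0,0],"fingers":1},
  {"xyz":[-0.003,0.006,0.13],"angular":[0,0,0],"fingers":1},
  {"xyz":[-0.003,0.006,0.13],"angular":[0,0,0],"fingers":1},
])

```text
t: 9.6
position: [0.555, -0.2, 0.0935]
tcp_rot: [0.992, 0.126, 0.0, 0.0]
force: [-3.1, 1.3, 4.5]
width: 0.0496
```

>>> carry_out([
  {"xyz":[0,0,0],"angular":[0,0,0],"fingers":-0.2},
  {"xyz":[0,0,0],"angular":[0,0,0],"fingers":-0.35},
  {"xyz":[0,0,0],"angular":[0,0,0],"fingers":-0.6},
  {"xyz":[0,0,0],"angular":[0,0,0],"fingers":-0.6},
  {"xyz":[0,0,0],"angular":[0,0,0],"fingers":-0.6},
  {"xyz":[0,0,0],"angular":[0,0,0],"fingers":-0.6},
])

```text
t: 10.2
position: [0.555, -0.1999, 0.0928]
tcp_rot: [0.992, 0.126, -0.0, -0.0]
force: [-0.9, 0.7, -0.7]
width: 0.0684
```

```bash
python3 -c "
from h import *
plan([.5551,-.1997,.0935],14)
im=optics.get_image('wrist'); cv2.imwrite('pics/w8.png',im)"
```

```text
t 10.2 pos [ 0.555  -0.1999  0.0928] xyz [ 0.001 -0.002 -0.007] ang [-0.     0.     0.006] F [-0.93  0.72 -0.72] w 0.0684 q [-0.35  0.33 -0.26  0.99 -0.    0.97]
```

View pics/w8.png

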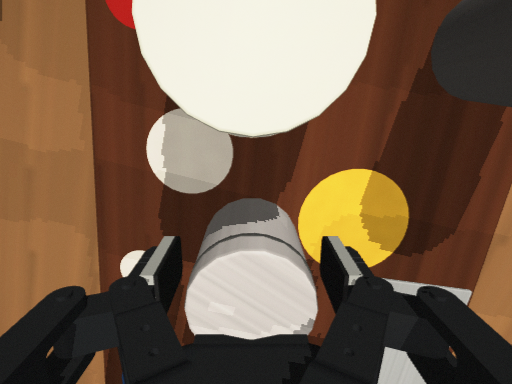

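Released and standing upright, both pads free of it. Now I lift straight up and check.

>>> carry_out([
  {"xyz":[0,0,-0.1],"angular":[0,0,0],"fingers":-0.6},
  {"xyz":[0,0,-0.3],"angular":[0,0,0],"fingers":-0.6},
  {"xyz":[0,0,-0.6],"angular":[0,0,0],"fingers":-0.6},
  {"xyz":[0,0,-1],"angular":[0,0,0],"fingers":-0.6},
  {"xyz":[0,0,-1],"angular":[0,0,0],"fingers":-0.6},
])

```text
t: 10.75
position: [0.5573, -0.2007, 0.1996]
tcp_rot: [0.992, 0.126, 0.004, 0.002]
force: [0.7, -0.4, -0.2]
width: 0.0683
```

>>> carry_out([
  {"xyz":[0,-0.1,-0.4],"angular":[0,0,0],"fingers":-0.3},
  {"xyz":[0,-0.1,-1],"angular":[0,0,0],"fingers":-0.3},
  {"xyz":[0,-0.1,-1],"angular":[0,0,0],"fingers":-0.3},
  {"xyz":[0,-0.1,-1],"angular":[0,0,0],"fingers":-0.3},
  {"xyz":[0,-0.1,-1],"angular":[0,0,0],"fingers":-0.3},
])

```text
t: 11.25
position: [0.5523, -0.1902, 0.2919]
tcp_rot: [0.992, 0.126, -0.0, -0.0]
force: [0.4, -1.3, -0.8]
width: 0.0555
```

```bash
python3 -c "
from h import *
import pickle
plan([.448,.210,.30],90)
o=env.get_obs(); im=optics.get_image('wrist'); cv2.imwrite('pics/w9.png',im); pickle.dump(o,open('w9.pkl','wb'))"
```

```text
t 11.25 pos [ 0.5523 -0.1902  0.2919] xyz [-0.007 -4.136 -0.079] ang [-0.001  0.    -0.839] F [ 0.4  -1.26 -0.8 ] w 0.0555 q [-0.33  0.24  0.07  1.4   0.    0.99]
```

View pics/w9.png

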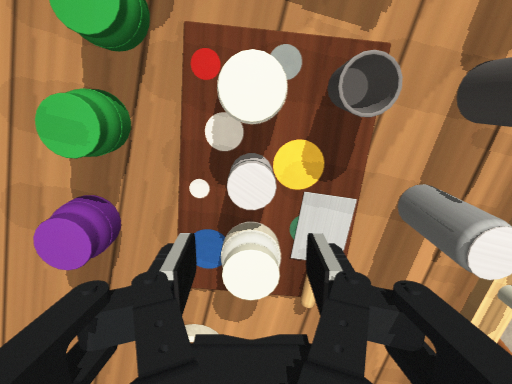

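```bash
python3 - <<'E'
from h import *
import pickle
im=cv2.imread("pics/w9.png"); C=cam("wrist",pickle.load(open("w9.pkl","rb")))
hsv=cv2.cvtColor(im,cv2.COLOR_BGR2HSV)
def circ(seed,mask,z):
    n,l,st,c=cv2.connectedComponentsWithStats(mask.astype(np.uint8),connectivity=4); a=l[seed[1],seed[0]]
    cs,_=cv2.findContours((l==a).astype(np.uint8),cv2.RETR_EXTERNAL,cv2.CHAIN_APPROX_NONE)
    ct=cv2.convexHull(max(cs,key=len))[:,0]
    X=np.array([onz(C,p,z)[:2] for p in ct]); s=np.linalg.lstsq(np.c_[2*X,np.ones(len(X))],(X**2).sum(1),rcond=None)[0]
    r=np.sqrt(s[2]+s[0]**2+s[1]**2); print(st[a],s[:2].round(4),r.round(4),(np.hypot(*(X-s[:2]).T)-r).std().round(4)); return s[:2]
print(im[187,250],im[87,252],im[275,250])
m=im.min(2)>225
A=circ((252,87),m,.078);B=circ((250,275),m,.078)
T=circ((250,187),(hsv[...,1]<40)&(hsv[...,2]>180),.068)
u=(A-B)/np.linalg.norm(A-B); d=T-(A+B)/2; print("along",d@u,"across",u[0]*d[1]-u[1]*d[0],np.linalg.norm(A-B))
E
```

```text
[232 237 241] [241 250 251] [239 250 251]
[ 218   49   69   72 3796] [ 0.5315 -0.1089] 0.0298 0.0001
[ 223  250   56   50 2191] [ 0.5775 -0.2927] 0.0297 0.0002
[ 227  161   49   49 1835] [ 0.5544 -0.2002] 0.0246 0.0004
along 0.0005636048598382391 across -1.1177647439539987e-05 0.189482934541908
```

```bash
python3 - <<'E'
from h import *
import pickle
C3,C4=[cam("wrist",pickle.load(open(f"w{k}.pkl","rb"))) for k in (3,4)]
# hand-read corners from crops (x2, offset 90,0): tab far-end corners, near-edge corners
f=lambda p:(p[0]/2+90-.25,p[1]/2-.25)
pts={"tipL":((94,68),(35,217)),"tipR":((84,129),(28,269)),"rootL":((212,104),(148,248)),"rootR":((200,161),(138,299)),
"frontR_light":((172,396),(121,506)),"hingeR_light":((440,470),(378,576))}
for n,(a,b) in pts.items():
    X,e=tri((C3,f(a)),(C4,f(b))); print(n,X.round(4),np.round(e,2),onz(C3,f(a),.082).round(4),onz(C4,f(b),.082).round(4))
# back-left / front-left on w4, z=.082
for p in [(228,2),(545,103),(568,112)]: print(p,onz(C4,f(p),.082).round(4))
# lid light region edges in w4
im=cv2.imread("pics/w4.png");hsv=cv2.cvtColor(im,cv2.COLOR_BGR2HSV)
def edge(rows,c0,c1,pick):
    out=[]
    for r in rows:
        v=hsv[r,c0:c1,2].astype(int); g=np.diff(v); out.append((c0+ (g.argmax() if pick>0 else g.argmin())+.5,r))
    return np.array(out,float)
for nm,rows,fn in (("front",range(20,230,5),lambda r:int(197-(r)*0.2)),("back",range(70,270,5),lambda r:int(362-(r-55)*0.385))):
    pts=[]
    for r in rows:
        c=fn(r); v=hsv[r,c-14:c+14,2].astype(int); g=np.diff(v); k=g.argmax() if nm=="front" else g.argmin(); pts.append((c-14+k+.5,r))
    X=np.array([onz(C4,p,.082)[:2] for p in pts],np.float32)
    vx,vy,x0,y0=cv2.fitLine(X,cv2.DIST_HUBER,0,.01,.01).ravel(); n=np.array([-vy,vx]); res=(X-[x0,y0])@n
    print(nm,"dir deg",np.degrees(np.arctan2(vy,vx)).round(2),"pt",x0,y0,"res med",np.median(abs(res)).round(4))
E
```

```text
tipL [0.424  0.2268 0.0813] [0.16 0.15] [0.4244 0.2267 0.082 ] [0.4242 0.2269 0.082 ]
tipR [0.4219 0.2012 0.0775] [0.09 0.09] [0.4237 0.2011 0.082 ] [0.4238 0.2022 0.082 ]
rootL [0.4763 0.2256 0.079 ] [0.16 0.15] [0.4767 0.2254 0.082 ] [0.4772 0.2261 0.082 ]
rootR [0.4761 0.2009 0.0807] [0.18 0.17] [0.4762 0.2009 0.082 ] [0.4766 0.2011 0.082 ]
frontR_light [0.4838 0.0848 0.0741] [0.74 0.7 ] [0.4843 0.0879 0.082 ] [0.4862 0.0895 0.082 ]
hingeR_light [0.6294 0.0816 0.0798] [1.51 1.43] [0.6271 0.083  0.082 ] [0.6303 0.0824 0.082 ]
(228, 2) [0.4924 0.3349 0.082 ]
(545, 103) [0.6354 0.3313 0.082 ]
(568, 112) [0.6464 0.3304 0.082 ]
front dir deg 87.92 pt 0.48695892 0.2265599 res med 0.0002
back dir deg 87.93 pt 0.63100183 0.21919706 res med 0.0002
```

>>> carry_out([
  {"xyz":[0,-0.5,0],"angular":[0,0,0],"fingers":-0.3},
  {"xyz":[0,-1,0],"angular":[0,0,0],"fingers":-0.3},
  {"xyz":[0,-1,0],"angular":[0,0,0],"fingers":-0.3},
])

```text
t: 11.6
position: [0.5254, -0.0894, 0.2912]
tcp_rot: [0.992, 0.129, -0.002, -0.001]
force: [0.4, 0.5, 0.1]
width: 0.0556
```

>>> carry_out([
  {"xyz":[0,-0.5,0],"angular":[0,0,0],"fingers":-0.3},
  {"xyz":[0,-1,0],"angular":[0,0,0],"fingers":-0.3},
  {"xyz":[0,-1,0],"angular":[0,0,0],"fingers":-0.3},
])

```text
t: 11.9
position: [0.5007, 0.0071, 0.2914]
tcp_rot: [0.992, 0.129, -0.001, -0.001]
force: [0.3, -0.1, -0.1]
width: 0.0557
```

>>> carry_out([
  {"xyz":[0,-0.5,0],"angular":[0,0,0],"fingers":-0.3},
  {"xyz":[0,-1,0],"angular":[0,0,0],"fingers":-0.3},
  {"xyz":[0,-1,0],"angular":[0,0,0],"fingers":-0.3},
])

```text
t: 12.2
position: [0.476, 0.1036, 0.2914]
tcp_rot: [0.992, 0.129, -0.001, -0.0]
force: [0.7, -1.5, 0.4]
width: 0.0555
```

>>> carry_out([
  {"xyz":[0,-0.3,0],"angular":[0,0,-0.09],"fingers":-0.3},
  {"xyz":[0,-0.6,0],"angular":[0,0,-0.18],"fingers":-0.3},
  {"xyz":[0,-0.9,0],"angular":[0,0,-0.27],"fingers":-0.3},
  {"xyz":[0,-1,0],"angular":[0,0,-0.36],"fingers":-0.3},
  {"xyz":[0,-1,0],"angular":[0,0,-0.45],"fingers":-0.3},
  {"xyz":[0,-1,0],"angular":[0,0,-0.54],"fingers":-0.3},
  {"xyz":[0,-1,0],"angular":[0,0,-0.63],"fingers":-0.3},
  {"xyz":[0,-1,0],"angular":[0,0,-0.72],"fingers":-0.3},
  {"xyz":[0,-1,0],"angular":[0,0,-0.816],"fingers":-0.3},
  {"xyz":[0,-1,0],"angular":[0,0,-0.816],"fingers":-0.3},
  {"xyz":[0,-1,0],"angular":[0,0,-0.816],"fingers":-0.3},
])

```text
t: 13.3
position: [0.4526, 0.1962, 0.292]
tcp_rot: [0.721, 0.693, -0.001, -0.0]
force: [-0.7, 0.0, -0.1]
width: 0.0555
```

```bash
python3 -c "
from h import *
plan([.446,.2138,.23],87.9)
o=env.get_obs(); im=optics.get_image('wrist'); cv2.imwrite('pics/w10.png',im);import pickle; pickle.dump(o,open('w10.pkl','wb'))"
```

```text
t 13.3 pos [0.4526 0.1962 0.292 ] xyz [ 0.174 -0.072  0.62 ] ang [-0.001  0.001 -0.002] F [-0.73  0.01 -0.09] w 0.0555 q [ 0.41  0.07 -0.13  1.37 -0.    0.45]
```

View pics/w10.png

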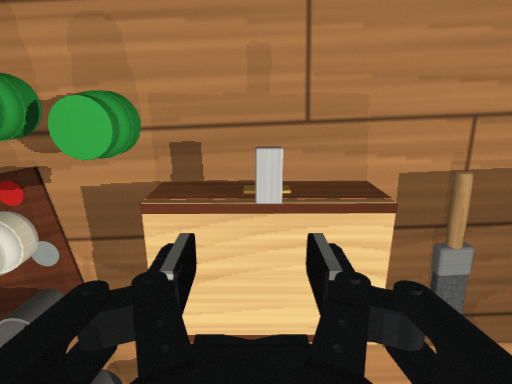

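```bash
python3 - <<'E'
from h import *
import pickle
C=cam("wrist",pickle.load(open("w10.pkl","rb")))
im=cv2.imread("pics/w10.png")
hsv=cv2.cvtColor(im,cv2.COLOR_BGR2HSV); m=((hsv[...,1]<45)&(hsv[...,2]>120)).astype(np.uint8)
n,l,st,c=cv2.connectedComponentsWithStats(m,connectivity=4); a=l[180,269]; print(st[a])
ys,xs=np.where(l==a)
for r in (150,160,175,190,200):
    q=xs[ys==r]; print(r,q.min(),q.max(),onz(C,(q.min()-.5,r),.082).round(4),onz(C,(q.max()+.5,r),.082).round(4))
x0,y0,w,h=st[a][:4]; print("tip",onz(C,(269,y0-.5),.082),"root",onz(C,(269,y0+h-.5),.082))
a=im[130:230,130:410]; cv2.imwrite("pics/w10c.png",cv2.resize(a,None,fx=2.8,fy=2.8,interpolation=cv2.INTER_CUBIC))
# front edge of the lid top
for c in (160,380): print(c,[int(v) for v in hsv[180:222,c,2]])
E
```

```text
[ 256  148   27   56 1472]
150 256 282 [0.4244 0.202  0.082 ] [0.4254 0.2269 0.082 ]
160 256 282 [0.4338 0.2017 0.082 ] [0.4348 0.2268 0.082 ]
175 256 281 [0.4481 0.2012 0.082 ] [0.4491 0.2257 0.082 ]
190 256 281 [0.4629 0.2006 0.082 ] [0.4639 0.2255 0.082 ]
200 256 281 [0.473  0.2003 0.082 ] [0.474  0.2254 0.082 ]
tip [0.42262353 0.21448546 0.082     ] root [0.47706484 0.21323539 0.082     ]
160 [162, 112, 104, 92, 81, 79, 82, 82, 81, 83, 79, 76, 76, 84, 86, 84, 88, 81, 105, 123, 95, 92, 100, 177, 99, 103, 106, 107, 106, 108, 106, 106, 105, 107, 227, 227, 226, 226, 227, 227, 227, 228]
380 [167, 168, 168, 167, 168, 171, 171, 170, 169, 160, 103, 80, 69, 72, 78, 74, 72, 70, 113, 103, 103, 100, 172, 117, 94, 93, 92, 95, 93, 93, 95, 94, 93, 201, 229, 229, 228, 226, 228, 231, 232, 232]
```

View pics/w10c.png

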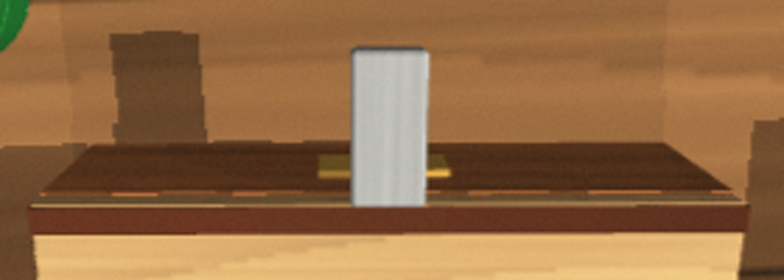

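>>> carry_out([
  {"xyz":[0.174,-0.072,0],"angular":[0,0,0],"fingers":-0.3},
  {"xyz":[0.174,-0.072,0.3],"angular":[0,0,0],"fingers":-0.3},
  {"xyz":[0.174,-0.072,0.65],"angular":[0,0,0],"fingers":-0.3},
  {"xyz":[0.174,-0.072,0.8],"angular":[0,0,0],"fingers":-0.3},
  {"xyz":[0.174,-0.072,0.8],"angular":[0,0,0],"fingers":-0.3},
  {"xyz":[0.174,-0.072,0.8],"angular":[0,0,0],"fingers":-0.3},
])

```text
t: 13.95
position: [0.4458, 0.2145, 0.2132]
tcp_rot: [0.72, 0.694, -0.0, 0.0]
force: [0.4, -1.1, 0.4]
width: 0.0558
```

```bash
python3 -c "
from h import *
plan([.446,.2138,.128],87.9)
o=env.get_obs(); im=optics.get_image('wrist'); cv2.imwrite('pics/w11.png',im);import pickle; pickle.dump(o,open('w11.pkl','wb'))"
```

```text
t 13.95 pos [0.4458 0.2145 0.2132] xyz [-0.007  0.002  0.852] ang [-0.  0. -0.] F [ 0.39 -1.14  0.4 ] w 0.0558 q [ 0.45  0.09 -0.28  1.2  -0.    0.49]
```

View pics/w11.png

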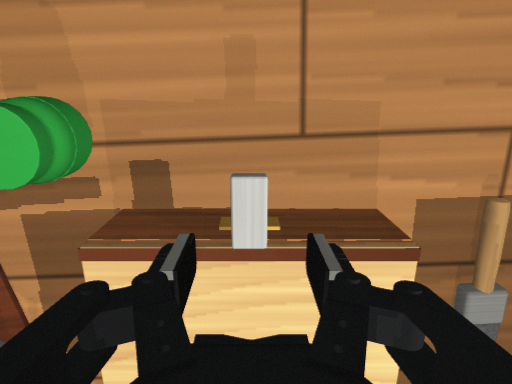

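```bash
python3 - <<'E'
from h import *
import pickle
C0,C1=[cam("wrist",pickle.load(open(f"w{k}.pkl","rb"))) for k in (10,11)]
for k,c in((10,269),(11,250)):
    im=cv2.imread(f"pics/w{k}.png"); g=cv2.cvtColor(im,cv2.COLOR_BGR2GRAY)
    r0=140 if k==10 else 165
    print(k,g[r0:r0+20,c-5:c+6].mean(1).astype(int), g[(195 if k==10 else 235):(215 if k==10 else 260),c-5:c+6].mean(1).astype(int))
E
```

```text
10 [109 110 111 112 114 116  94  78 139 173 191 191 191 191 190 191 190 191
 191 191] [189 190 189 190 190 190 190 191 152  75  66  66  65  65  66  65  65  66
  94 177]
11 [125 124 121 120 118 117 121 124  94  86  90 117 170 186 201 203 202 202
 203 203] [203 202 203 203 203 203 203 203 203 204 203 203 203 164  83  72  72  72
  72  72  73  72  71  71  72]
```

```bash
python3 - <<'E'
from h import *
import pickle
C0,C1=[cam("wrist",pickle.load(open(f"w{k}.pkl","rb"))) for k in (10,11)]
for n,a,b in (("tip top edge",(269,147.9),(250,176.5)),("root",(269,203.2),(250,248.2))):
    print(n,tri((C0,a),(C1,b)),onz(C0,a,.082),onz(C1,b,.082))
E
```

```text
tip top edge (array([0.42373259, 0.21495247, 0.07857514]), [0.3782708230232361, 0.5097471916471121]) [0.42299491 0.21448053 0.082     ] [0.42307998 0.21528169 0.082     ]
root (array([0.47643246, 0.21324063, 0.08300147]), [0.04864676861386864, 0.06471518798640191]) [0.47676011 0.21324595 0.082     ] [0.47697332 0.21326116 0.082     ]
```

>>> carry_out([
  {"xyz":[-0.005,0,0.3],"angular":[0,0,0],"fingers":-0.3},
  {"xyz":[-0.005,0,0.6],"angular":[0,0,0],"fingers":-0.3},
  {"xyz":[-0.005,0,0.85],"angular":[0,0,0],"fingers":-0.3},
  {"xyz":[-0.005,0,0.85],"angular":[0,0,0],"fingers":-0.3},
  {"xyz":[-0.005,0,0.85],"angular":[0,0,0],"fingers":-0.3},
  {"xyz":[-0.005,0,0.85],"angular":[0,0,0],"fingers":0.2},
  {"xyz":[-0.005,0,0.85],"angular":[0,0,0],"fingers":1},
  {"xyz":[-0.005,0,0.85],"angular":[0,0,0],"fingers":1},
  {"xyz":[-0.005,0,0.85],"angular":[0,0,0],"fingers":1},
  {"xyz":[-0.005,0,0.85],"angular":[0,0,0],"fingers":1},
  {"xyz":[-0.005,0,0.85],"angular":[0,0,0],"fingers":1},
  {"xyz":[-0.005,0,0.85],"angular":[0,0,0],"fingers":1},
], newtons=45)

```text
t: 15.2
position: [0.4466, 0.2133, 0.13]
tcp_rot: [0.72, 0.694, 0.001, 0.002]
force: [-0.8, -5.8, 9.0]
width: 0.0251
```

```bash
python3 -c "
from h import *
plan([.446,.2138,.128],87.9)
o=env.get_obs(); im=optics.get_image('wrist'); cv2.imwrite('pics/w12.png',im);import pickle; pickle.dump(o,open('w12.pkl','wb'))"
```

```text
t 15.2 pos [0.4466 0.2133 0.13  ] xyz [ 0.005 -0.007  0.02 ] ang [0.002 0.001 0.   ] F [-0.8  -5.79  8.99] w 0.0251 q [ 0.45  0.13 -0.42  1.02 -0.    0.48]
```

View pics/w12.png

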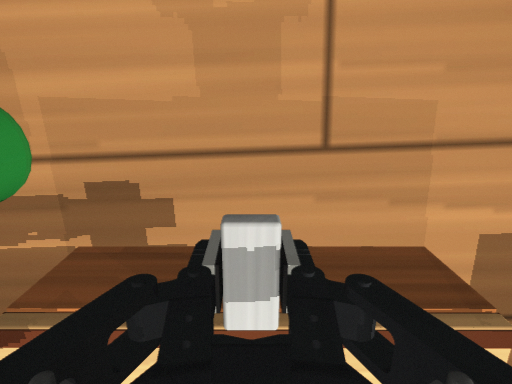

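>>> carry_out([
  {"xyz":[0,0.001,-0.07],"angular":[0,0,0],"fingers":1},
  {"xyz":[0,0.005,-0.141],"angular":[0,0,0],"fingers":1},
  {"xyz":[0,0.02,-0.281],"angular":[0,0,0],"fingers":1},
  {"xyz":[0,0.02,-0.281],"angular":[0,0,0],"fingers":1},
])

```text
t: 15.65
position: [0.4485, 0.2132, 0.1578]
tcp_rot: [0.72, 0.694, 0.0, 0.002]
force: [2.0, -5.2, -3.8]
width: 0.0251
```

```bash
python3 -c "
from h import *
plan([.446,.2138,.128],87.9)
o=env.get_obs(); print(o['torque']); im=optics.get_image('wrist'); cv2.imwrite('pics/w13.png',im);cv2.imwrite('pics/s13.png',optics.get_image('scene')[150:330,200:400])"
```

```text
t 15.65 pos [0.4485 0.2132 0.1578] xyz [ 0.006 -0.026  0.298] ang [ 0.002  0.001 -0.   ] F [ 2.   -5.17 -3.85] w 0.0251 q [ 0.45  0.11 -0.38  1.08 -0.    0.48]
[-0.96532705 -0.21045366  0.04488095]
```

View pics/w13.png

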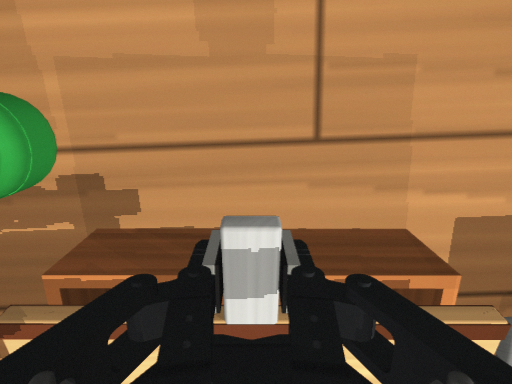

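View pics/s13.png

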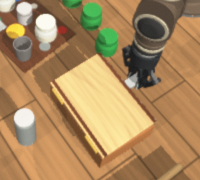

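>>> carry_out([
  {"xyz":[0,0.032,-0.173],"angular":[0,0,0],"fingers":1},
  {"xyz":[0,0.079,-0.343],"angular":[0,0,0],"fingers":1},
  {"xyz":[0,0.141,-0.508],"angular":[0,0,0],"fingers":1},
  {"xyz":[0,0.217,-0.667],"angular":[0,0,0],"fingers":1},
  {"xyz":[0,0.306,-0.819],"angular":[0,0,0],"fingers":1},
  {"xyz":[0,0.409,-0.963],"angular":[0,0,0],"fingers":1},
  {"xyz":[0,0.409,-0.963],"angular":[0,0,0],"fingers":1},
])

```text
t: 16.45
position: [0.4893, 0.2117, 0.2541]
tcp_rot: [0.72, 0.694, -0.0, 0.001]
force: [-2.3, -5.2, -2.1]
width: 0.0254
```

```bash
python3 -c "
from h import *
plan([.446,.2138,.128],87.9)
o=env.get_obs(); print(o['torque'],np.degrees(np.arcsin((o['position'][2]-.130)/.202)),np.degrees(np.arccos((.6485-o['position'][0])/.202))); im=optics.get_image('wrist'); cv2.imwrite('pics/w14.png',im)"
```

```text
t 16.45 pos [0.4893 0.2117 0.2541] xyz [ 0.007 -0.435  1.261] ang [ 0.001  0.001 -0.   ] F [-2.33 -5.25 -2.11] w 0.0254 q [ 0.41  0.14 -0.13  1.3  -0.    0.45]
[-0.80390298  0.55607144  0.07566052] 37.922005691987046 37.98184501636362
```

View pics/w14.png

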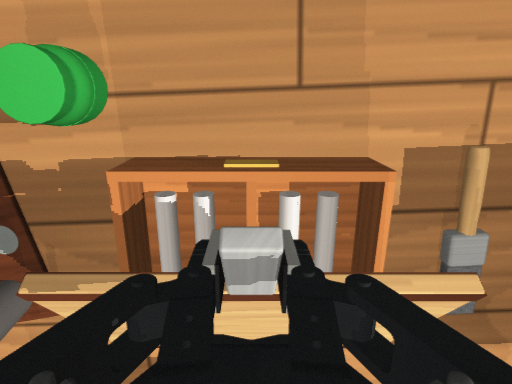

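>>> carry_out([
  {"xyz":[0,0.114,-0.134],"angular":[0,0,0],"fingers":1},
  {"xyz":[0,0.24,-0.257],"angular":[0,0,0],"fingers":1},
  {"xyz":[0,0.376,-0.369],"angular":[0,0,0],"fingers":1},
  {"xyz":[0,0.521,-0.469],"angular":[0,0,0],"fingers":1},
  {"xyz":[0,0.675,-0.556],"angular":[0,0,0],"fingers":1},
  {"xyz":[0,0.835,-0.629],"angular":[0,0,0],"fingers":1},
  {"xyz":[0,0.968,-0.677],"angular":[0,0,0],"fingers":1},
  {"xyz":[0,0.968,-0.677],"angular":[0,0,0],"fingers":1},
])

```text
t: 17.3
position: [0.5859, 0.2081, 0.3208]
tcp_rot: [0.72, 0.694, -0.001, 0.0]
force: [-2.2, -5.0, 0.3]
width: 0.0251
```

```bash
python3 -c "
from h import *
plan([.446,.2138,.128],87.9)
o=env.get_obs(); print(o['torque'],np.degrees(np.arcsin((o['position'][2]-.130)/.202)),np.degrees(np.arccos((.6485-o['position'][0])/.202))); im=optics.get_image('wrist'); cv2.imwrite('pics/w15.png',im);a=optics.get_image('scene')[100:340,180:440];cv2.imwrite('pics/s15.png',cv2.resize(a,None,fx=2.3,fy=2.3))"
```

```text
t 17.3 pos [0.5859 0.2081 0.3208] xyz [ 0.008 -1.399  1.928] ang [-0.     0.001 -0.   ] F [-2.22 -5.04  0.26] w 0.0251 q [ 0.34  0.32  0.24  1.49 -0.    0.38]
[-0.70990586  0.6958861   0.19147639] 70.83683109471345 71.93353390890678
```

View pics/w15.png

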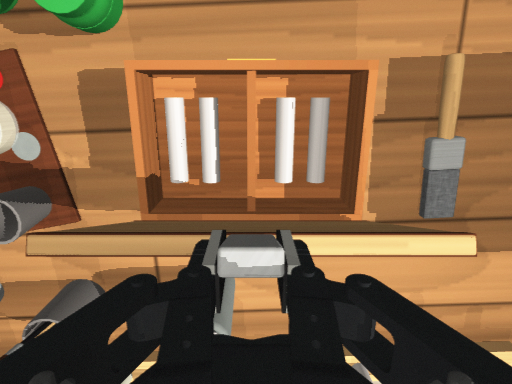

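View pics/s15.png

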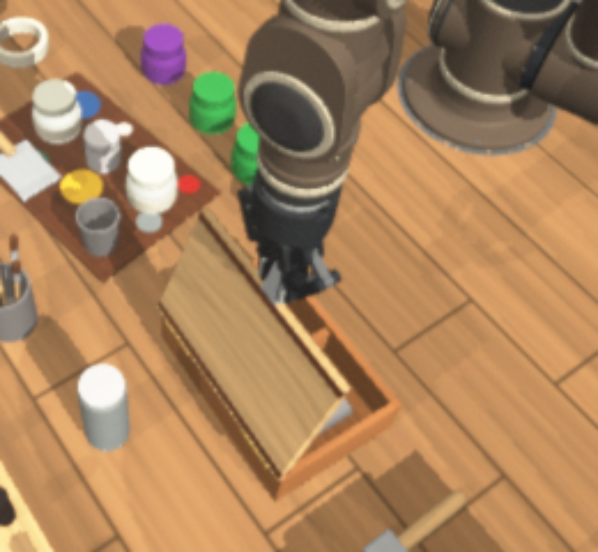

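>>> carry_out([
  {"xyz":[0,0.07,-0.02],"angular":[0,0,0],"fingers":1},
  {"xyz":[0,0.136,-0.039],"angular":[0,0,0],"fingers":1},
  {"xyz":[0,0.205,-0.055],"angular":[0,0,0],"fingers":1},
  {"xyz":[0,0.274,-0.068],"angular":[0,0,0],"fingers":1},
  {"xyz":[0,0.345,-0.08],"angular":[0,0,0],"fingers":1},
  {"xyz":[0,0.413,-0.088],"angular":[0,0,0],"fingers":1},
  {"xyz":[0,0.519,-0.096],"angular":[0,0,0],"fingers":1},
  {"xyz":[0,0.519,-0.096],"angular":[0,0,0],"fingers":1},
  {"xyz":[0,0.519,-0.096],"angular":[0,0,0],"fingers":1},
])

```text
t: 18.3
position: [0.637, 0.2063, 0.3302]
tcp_rot: [0.72, 0.694, -0.001, 0.001]
force: [-1.2, -5.0, -0.0]
width: 0.0254
```

```bash
python3 -c "
from h import *
plan([.6485,.206,.332],87.9)
o=env.get_obs(); print(o['torque'],np.degrees(np.arccos((.6485-o['position'][0])/.202))); im=optics.get_image('wrist'); cv2.imwrite('pics/w16.png',im);import pickle; pickle.dump(o,open('w16.pkl','wb'))"
```

```text
t 18.3 pos [0.637  0.2063 0.3302] xyz [ 0.001  0.115 -0.019] ang [-0.     0.001 -0.   ] F [-1.22 -5.01 -0.03] w 0.0254 q [ 0.31  0.42  0.41  1.56 -0.    0.35]
[-0.69722048  0.43796933 -0.0361701 ] 86.72748303361666
```

View pics/w16.png

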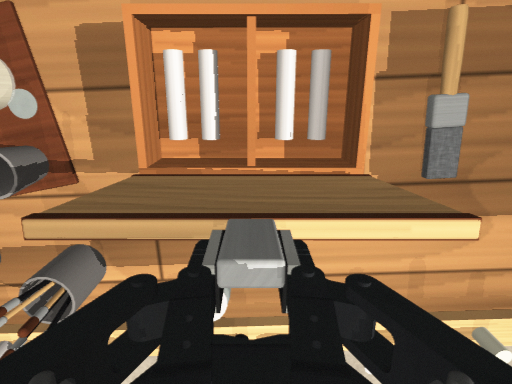

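```bash
cat > lid.py <<'E'
from h import *
import pickle,sys
k=sys.argv[1]; rows=(int(sys.argv[2]),int(sys.argv[3]))
C=cam("wrist",pickle.load(open(f"w{k}.pkl","rb"))); g=cv2.cvtColor(cv2.imread(f"pics/w{k}.png"),cv2.COLOR_BGR2GRAY).astype(int)
if len(sys.argv)>4:
    for c in (100,150,350,400): print(c,g[rows[0]:rows[1],c])
ax=down(-2.08).as_matrix()[:,0]; H=np.array([.6485,.207,.076])
T=[];B=[]
for c in list(range(60,190,10))+list(range(320,450,10)):
    v=np.diff(g[rows[0]:rows[1],c]); 
    r1=rows[0]+v.argmax()+.5; r2=rows[0]+v.argmin()+.5
    T.append((c,r1));B.append((c,r2))
def angle_from(pts,off,L):
    # solve theta: corner at L along lid, off along normal, projecting on ray plane
    out=[]
    from scipy.optimize import brentq
    for p in pts:
        o,d=ray(C,p)
        # project ray to plane coordinates (u=along box x, z); all y
        # corner(u,z)=(-L cos+off sin, L sin+off cos)+H ; ray param by t at z
        def f(t):
            u=-L*np.cos(t)+off*np.sin(t); z=L*np.sin(t)+off*np.cos(t)
            P=o+d*((H[2]+z-o[2])/d[2]); return (P-H)@ax-u
        try: out.append(np.degrees(brentq(f,np.radians(60),np.radians(115))))
        except Exception: out.append(np.nan)
    return np.array(out)
print("bottom(light start) rows",np.median([p[1] for p in T]),"top end",np.median([p[1] for p in B]))
a=angle_from(T,-.006,.172);b=angle_from(B,.006,.172)
print("theta from underside edge",np.nanmedian(a).round(2),np.nanstd(a).round(2),"from top edge",np.nanmedian(b).round(2),np.nanstd(b).round(2))
E
python3 lid.py 16 205 250 v
```

```text
100 [ 91  91  88  89  93  94  97  94  43  34  30  31  32  55 111 152 163 174
 175 174 172 167 167 164 159 159 160 160 158 160 157 157 149 117  67  85
  98  97  92  92  98  97  99  99 104]
150 [ 85  83  87  88  90  94  93  94  39  32  31  28  33  58  93 152 163 172
 177 174 172 171 167 164 163 161 157 157 155 155 154 152 144 161  74  91
 106 111 114 117 117 116 116 119 118]
350 [ 89  89  88  88  91  95  84  81  39  32  33  33  31  85 124 199 214 226
 228 226 226 225 224 221 221 223 224 226 227 229 229 229 221 204  98 129
 174 177 176 173 173 174 171 171 171]
400 [ 90  89  90  89  90  93  84  82  37  33  34  30  30  84 127 198 214 227
 227 227 226 225 223 223 220 223 225 226 227 229 228 228 219 203  98 127
 168 170 170 172 169 168 170 172 171]
bottom(light start) rows 219.5 top end 238.5
theta from underside edge 84.55 1.38 from top edge 84.15 2.08
```

```bash
cat >> lid.py <<'E'
print(a.round(1),b.round(1)); print([p[1] for p in T],[p[1] for p in B])
for q in (T,B): print([((onz(C,p,.248)-H)@ax).round(4) for p in q][::6])
E
python3 lid.py 16 205 250
```

```text
bottom(light start) rows 219.5 top end 238.5
theta from underside edge 84.55 1.38 from top edge 84.15 2.08
[88.4 88.4 88.4 88.4 84.4 84.4 84.6 84.6 84.6 84.6 84.6 84.6 84.6 84.6
 84.6 84.6 84.6 84.6 84.6 84.5 84.5 84.5 84.5 84.5 84.5 84.5] [79.3 79.3 85.2 79.3 79.3 79.3 79.3 84.2 84.2 84.2 84.2 84.2 84.2 84.2
 84.2 84.2 84.2 84.2 84.2 84.1 84.1 84.1 84.1 84.1 84.1 84.1]
[np.float64(239.5), np.float64(239.5), np.float64(239.5), np.float64(239.5), np.float64(218.5), np.float64(218.5), np.float64(219.5), np.float64(219.5), np.float64(219.5), np.float64(219.5), np.float64(219.5), np.float64(219.5), np.float64(219.5), np.float64(219.5), np.float64(219.5), np.float64(219.5), np.float64(219.5), np.float64(219.5), np.float64(219.5), np.float64(219.5), np.float64(219.5), np.float64(219.5), np.float64(219.5), np.float64(219.5), np.float64(219.5), np.float64(219.5)] [np.float64(212.5), np.float64(212.5), np.float64(243.5), np.float64(212.5), np.float64(212.5), np.float64(212.5), np.float64(212.5), np.float64(238.5), np.float64(238.5), np.float64(238.5), np.float64(238.5), np.float64(238.5), np.float64(238.5), np.float64(238.5), np.float64(238.5), np.float64(238.5), np.float64(238.5), np.float64(238.5), np.float64(238.5), np.float64(238.5), np.float64(238.5), np.float64(238.5), np.float64(238.5), np.float64(238.5), np.float64(238.5), np.float64(238.5)]
[np.float64(-0.011), np.float64(-0.0228), np.float64(-0.0228), np.float64(-0.0229), np.float64(-0.0229)]
[np.float64(-0.0268), np.float64(-0.0268), np.float64(-0.0116), np.float64(-0.0117), np.float64(-0.0117)]
```

```bash
python3 - <<'E'
from h import *
import pickle
C=cam("wrist",pickle.load(open("w16.pkl","rb"))); g=cv2.cvtColor(cv2.imread("pics/w16.png"),cv2.COLOR_BGR2GRAY).astype(int)
print(g[210:300,240]); print(g[210:300,265])
ax=down(-2.08).as_matrix()[:,0]; H=np.array([.6485,.207,.076])
for r in (260,262,287): print(r,((onz(C,(250,r),.301)-H)@ax).round(4))
a=cv2.imread("pics/w16.png")[160:310,150:350]; cv2.imwrite("pics/w16c.png",cv2.resize(a,None,fx=4,fy=4,interpolation=cv2.INTER_CUBIC))
E
```

```text
[ 91  87  88  36  32  31  33  32  61  89  90  90  92  89  89  89  90  92
  89  91  89  92  92  90  93  90  91  93  93  91  92  90  92  91  91  93
  91  92  93  91  91  90  93  92  91  90  90  91  95 129 161 190 201 213
 166 165 166 164 164 164 165 162 162 163 161 159 163 160 164 164 165 162
 161 162 164 164 157 149 141 141 134 133 128 130 134 135 132 133 136 140]
[ 88  87  90  41  30  33  31  35  82  90  89  90  85  89  91  92  89  90
  89  88  87  90  88  90  89  89  89  89  88  88  87  88  89  89  87  88
  88  87  89  91  90  88  88  88  88  90  91  92  92 128 160 190 199 209
 219 230 230 232 175 168 170 166 165 166 169 168 168 165 165 164 163 163
 160 162 164 166 158 149 149 145 140 137 139 142 142 146 142 145 149 150]
260 -0.0285
262 -0.0277
287 -0.0171
```

View pics/w16c.png

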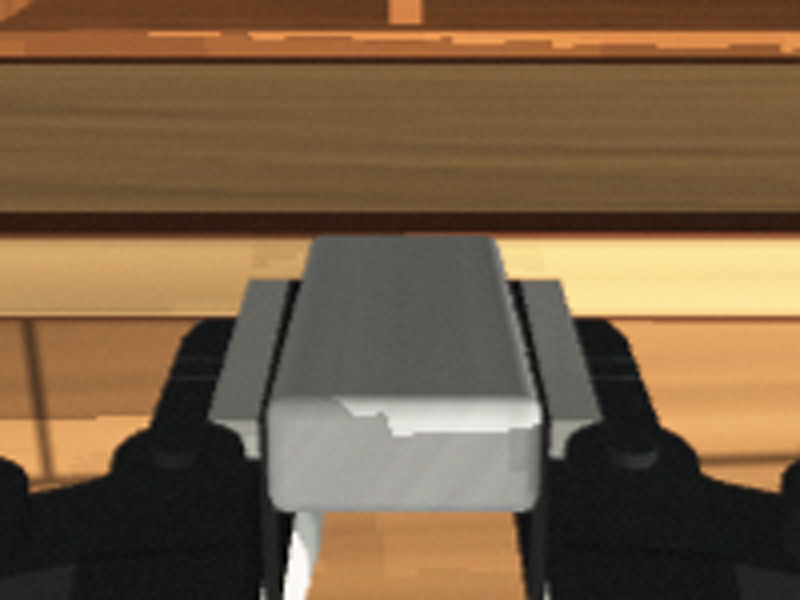

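```bash
python3 -c "
from h import *
im=optics.get_image('scene'); cv2.imwrite('pics/s16.png',im); a=im[160:340,210:370];cv2.imwrite('pics/s16c.png',cv2.resize(a,None,fx=3.3,fy=3.3,interpolation=cv2.INTER_CUBIC))
im=optics.get_image('top'); cv2.imwrite('pics/t16.png',im); a=im[160:260,140:270];cv2.imwrite('pics/t16c.png',cv2.resize(a,None,fx=5,fy=5,interpolation=cv2.INTER_CUBIC))
a=cv2.imread('pics/w16.png')[180:260,400:510];cv2.imwrite('pics/w16d.png',cv2.resize(a,None,fx=6,fy=6,interpolation=cv2.INTER_CUBIC))
plan([.6485,.206,.332],87.9)
"
```

```text
t 18.45 pos [0.6368 0.2063 0.3302] xyz [ 0.001  0.117 -0.018] ang [ 0.     0.001 -0.   ] F [-1.04 -5.16 -0.01] w 0.0252 q [ 0.31  0.42  0.41  1.56 -0.    0.35]
```

View pics/s16c.png

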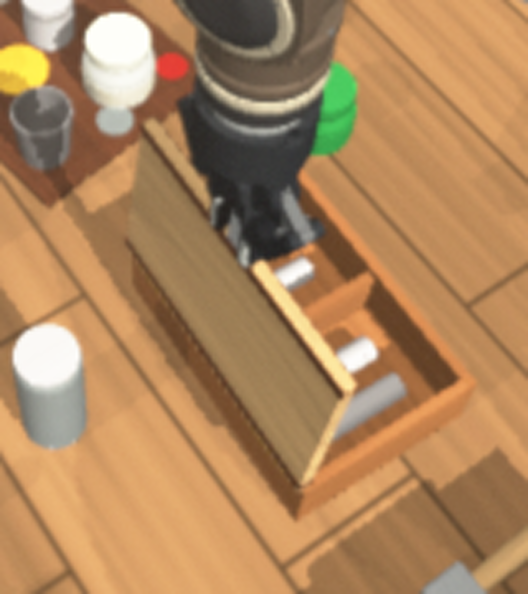

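View pics/t16c.png

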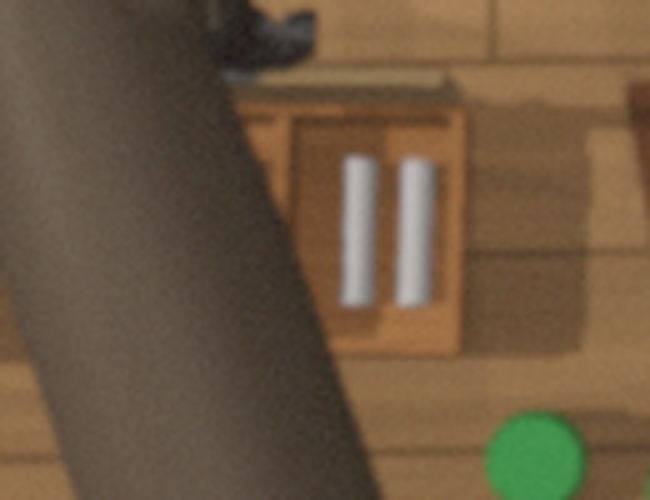

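View pics/w16d.png

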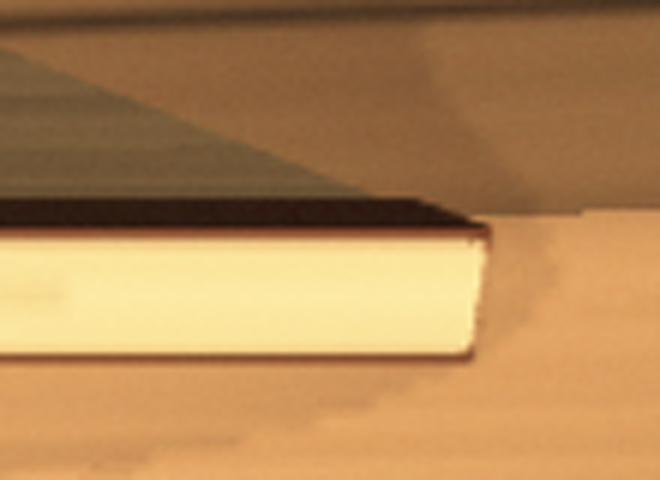

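```bash
python3 - <<'E'
from h import *
import pickle
Cw=cam("wrist",pickle.load(open("w16.pkl","rb")));Cs=cam("scene");Ct=cam("top")
ax=down(-2.08).as_matrix()[:,0]; H=np.array([.6485,.207,.076])
def show(n,X,e=None): print(n,X.round(4),"u",((X-H)@ax).round(4),e)
s=lambda p:(210+p[0]/3.3-.35,160+p[1]/3.3-.35)
X,e=tri((Cw,(481.0,217.6)),(Cs,s((355,382)))); show("underside corner",X,e)
X,e=tri((Cw,(478.3,239.2)),(Cs,s((330,397)))); show("top corner",X,e)
# top view: edge row of lid: light strip rows 70..87 at col 400
for r in (70,87,100): show(f"top {r}",onz(Ct,(140+400/5,160+r/5-.4),.248))
# box rear wall top outer edge, height .068
for c,r in ((300,168),(200,170)): show("w16 hinge line",onz(Cw,(c,r),.07))
im=cv2.imread("pics/t16.png");g=cv2.cvtColor(im,cv2.COLOR_BGR2GRAY); print(g[168:186,215],g[168:186,222])
g=cv2.cvtColor(cv2.imread("pics/w16.png"),cv2.COLOR_BGR2GRAY); print(g[160:182,200],g[160:182,300])
E
```

```text
underside corner [0.6302 0.3293 0.2477] u -0.0227 [3.1181151505232902, 0.7180274982265313]
top corner [0.6466 0.3297 0.2451] u -0.0064 [9.349879249172536, 2.290476133764878]
top 70 [0.6331 0.1034 0.248 ] u -0.0117 None
top 87 [0.6229 0.1035 0.248 ] u -0.0218 None
top 100 [0.6152 0.1035 0.248 ] u -0.0296 None
w16 hinge line [0.6389 0.2607 0.07  ] u -0.0115 None
w16 hinge line [0.6372 0.15   0.07  ] u -0.0092 None
[118 118 117 110  95 103 120 121 113  86  75  74  80  81  78  69  69  75] [116 120 115 110  97 103 119 120 115  89  78  76  75  79  81  77  76  90]
[ 71  72  72  71  75  77  73  91 159 114 110 109 109 109  57  42  94 100
 103  95  98  94] [ 66  71  71  67  68  69  63  90 154 160 161 113 107 109  56  39  90  99
 100 103  97  98]
```

>>> carry_out([
  {"xyz":[0,0,0],"angular":[0,0,0],"fingers":1},
  {"xyz":[0,0.03,-0.003],"angular":[0,0,0],"fingers":1},
  {"xyz":[0,0.07,-0.006],"angular":[0,0,0],"fingers":1},
  {"xyz":[0,0.12,-0.008],"angular":[0,0,0],"fingers":1},
  {"xyz":[0,0.12,-0.008],"angular":[0,0,0],"fingers":1},
  {"xyz":[0,0.12,-0.008],"angular":[0,0,0],"fingers":1},
], newtons=60)

```text
t: 19.05
position: [0.6486, 0.2059, 0.3305]
tcp_rot: [0.72, 0.694, -0.001, 0.0]
force: [-1.7, -5.8, -1.6]
width: 0.0245
```

```bash
python3 -c "
from h import *
plan([.6485,.206,.332],87.9)
o=env.get_obs(); print(o['torque']); im=optics.get_image('wrist'); cv2.imwrite('pics/w17.png',im);import pickle; pickle.dump(o,open('w17.pkl','wb'))"; python3 lid.py 17 205 255 v
```

```text
t 19.05 pos [0.6486 0.2059 0.3305] xyz [ 0.001 -0.001 -0.015] ang [-0.001  0.001  0.   ] F [-1.73 -5.75 -1.61] w 0.0245 q [ 0.31  0.45  0.45  1.57 -0.    0.34]
[-0.70365778  0.83351284  0.15498113]
100 [ 99 102 103  99  40  33  33  34  34  43  83 141 157 165 172 176 174 171
 169 166 163 162 162 158 157 156 157 156 155 140  97  70  91  98  95  94
  96 101 108 110 110 105  77  54  52  50  52  53  51  51]
150 [ 97  97 101  97  42  34  33  33  31  48  84 165 208 172 174 176 172 170
 169 166 165 163 160 160 158 153 153 152 152 137  97  75 114 116 114 116
 116 120 120 119 119 121 119 116 114 113 114 120 122 123]
350 [ 97  97  85  85  41  34  34  32  32  44  83 158 206 217 227 227 225 225
 225 223 221 220 221 224 226 228 228 228 227 215 150  87 169 172 174 172
 170 172 172 173 176 176 174 168 164 162 165 168 170 173]
400 [ 98  99  87  89  51  34  35  32  32  44  84 160 205 215 227 227 226 225
 222 221 219 219 220 225 225 227 228 227 227 214 147  83 166 169 170 169
 168 169 172 173 170 166 165 162 162 161 164 167 171 175]
bottom(light start) rows 215.5 top end 234.5
theta from underside edge
[... 803 characters left out ...]
oat64(208.5), np.float64(234.5), np.float64(208.5), np.float64(208.5), np.float64(208.5), np.float64(208.5), np.float64(208.5), np.float64(208.5), np.float64(208.5), np.float64(208.5), np.float64(208.5), np.float64(208.5), np.float64(208.5), np.float64(234.5), np.float64(234.5), np.float64(234.5), np.float64(234.5), np.float64(234.5), np.float64(234.5), np.float64(234.5), np.float64(234.5), np.float64(234.5), np.float64(235.5), np.float64(235.5), np.float64(235.5), np.float64(235.5)]
[np.float64(-0.0134), np.float64(-0.0134), np.float64(-0.0134), np.float64(-0.0013), np.float64(-0.0136)]
[np.float64(-0.0174), np.float64(-0.0174), np.float64(-0.0174), np.float64(-0.0024), np.float64(-0.0019)]
```

View pics/w17.png

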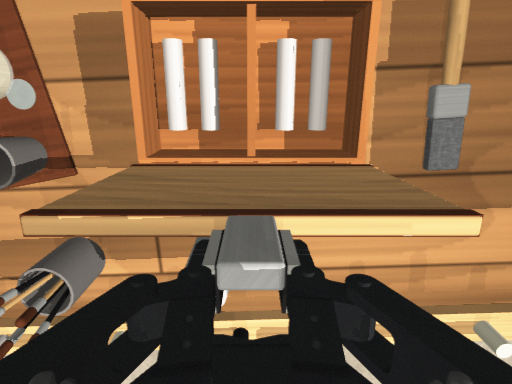

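>>> carry_out([
  {"xyz":[0,0.03,-0.001],"angular":[0.008,0,0],"fingers":1},
  {"xyz":[0,0.06,-0.002],"angular":[0.015,0,0],"fingers":1},
  {"xyz":[0,0.09,-0.002],"angular":[0.023,0,0],"fingers":1},
  {"xyz":[0,0.12,-0.002],"angular":[0.03,0,0],"fingers":1},
  {"xyz":[0,0.12,-0.002],"angular":[0.03,0,0],"fingers":1},
  {"xyz":[0,0.12,-0.002],"angular":[0.03,0,0],"fingers":1},
], newtons=60)

```text
t: 19.7
position: [0.6607, 0.2055, 0.3302]
tcp_rot: [0.72, 0.694, -0.018, -0.017]
force: [-1.4, -5.1, -3.1]
width: 0.0252
```

```bash
sed -i 's/^print(a.round.*$//;s/^for q in (T,B).*$//' lid.py; python3 -c "
from h import *
plan([.6485,.206,.332],87.9)
o=env.get_obs(); print(o['torque']); im=optics.get_image('wrist'); cv2.imwrite('pics/w18.png',im);import pickle; pickle.dump(o,open('w18.pkl','wb'))"; python3 lid.py 18 205 255 v
```

```text
t 19.7 pos [0.6607 0.2055 0.3302] xyz [ 0.001 -0.123 -0.012] ang [-0.031  0.001  0.   ] F [-1.36 -5.11 -3.12] w 0.0252 q [0.3  0.51 0.55 1.65 0.01 0.33]
[-0.63070046  0.66806249  0.14221456]
100 [103 106 102  98  41  34  36  32  34  49  80 164 208 218 227 227 228 225
 172 163 160 156 158 158 156 155 153 152 152 137  93  70  99 101  98 100
  99 101 102 102 101 103 102 103 107 108 110 103 104  74]
150 [ 96  99  98  97  41  31  34  33  32  45  79 164 208 219 228 227 177 166
 164 163 161 158 156 155 154 154 153 151 150 135  96  72 103 107 111 116
 114 113 110 114 116 117 116 120 120 117 117 113 113 114]
350 [103 103  89  90  40  35  37  36  34  45  82 157 204 217 225 226 224 222
 222 221 218 218 219 222 224 226 226 226 226 209 142  87 171 176 173 172
 171 172 170 167 167 171 170 170 172 171 172 167 163 160]
400 [101 100  86  88  54  34  34  36  34  47  79 158 204 215 226 225 225 222
 221 221 217 216 220 220 224 225 226 225 225 209 140  86 165 167 168 170
 166 166 165 167 166 167 169 168 169 166 162 158 157 160]
bottom(light start) rows 215.5 top end 234.5
theta from underside edge 90.31 1.9 from top edge 89.89 2.46
```

View pics/w18.png

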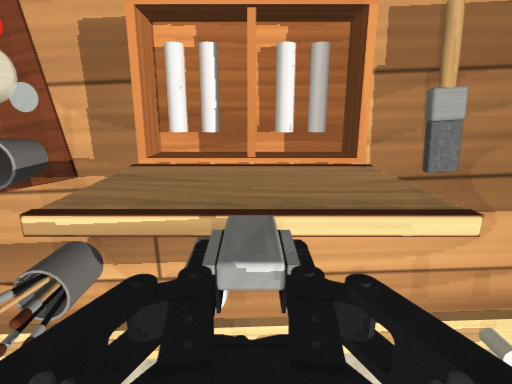

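```bash
python3 - <<'E'
from h import *
import pickle
Cw=cam("wrist",pickle.load(open("w18.pkl","rb")));Cs=cam("scene");Ct=cam("top")
ax=down(-2.08).as_matrix()[:,0]; H=np.array([.6485,.207,.076])
t=optics.get_image("top"); s=optics.get_image("scene"); cv2.imwrite("pics/t18.png",t); cv2.imwrite("pics/s18.png",s)
a=t[160:260,140:270];cv2.imwrite('pics/t18c.png',cv2.resize(a,None,fx=5,fy=5,interpolation=cv2.INTER_CUBIC))
a=s[160:340,210:370];cv2.imwrite('pics/s18c.png',cv2.resize(a,None,fx=3.3,fy=3.3,interpolation=cv2.INTER_CUBIC))
g=cv2.cvtColor(t,cv2.COLOR_BGR2GRAY)
for c in (205,212,220,226): print(c,g[166:188,c])
for r in range(170,182): print(r,((onz(Ct,(216,r),.248)-H)@ax).round(4),end=" ")
print()
for r in (215.2,235.2): print("wrist",r,((onz(Cw,(350,r),.248)-H)@ax).round(4))
for r in (260,262,285,287): print("tab",r,((onz(Cw,(250,r),.301)-H)@ax).round(4))
g=cv2.cvtColor(cv2.imread("pics/w18.png"),cv2.COLOR_BGR2GRAY); print(g[150:175,200],g[210:300,250])
for r in (160,164,166): print("hinge",r,((onz(Cw,(200,r),.068)-H)@ax).round(4),((onz(Cw,(300,r),.068)-H)@ax).round(4))
o=env.get_obs(); print(o['t'],o['position'],o['force'])
E
```

```text
205 [116 107 122 139 141 104  78  83  85  84  86  85  85  88  97 116 109  77
  66  77  83  87]
212 [112 111 127 141 147 111  84  83  87  85  84  87  83  81  86 102 106  83
  73  75  81  82]
220 [108 105 123 139 144 110  79  84  85  86  86  89  87  88  89 105 108  90
  75  92 107 112]
226 [113 115 124 139 147 126  90  84  85  88  88  86  87  86  85  92 105  84
  77  89 109 113]
170 -0.0011 171 -0.0041 172 -0.0071 173 -0.0101 174 -0.0131 175 -0.016 176 -0.019 177 -0.022 178 -0.025 179 -0.028 180 -0.031 181 -0.0339 
wrist 215.2 -0.0054
wrist 235.2 0.0061
tab 260 -0.0058
tab 262 -0.0049
tab 285 0.0045
tab 287 0.0054
[107 108  69  66  68  68  73  68 157 162 161 162 113 108  59  37  93 106
 115 109 107 108 108 106 108] [ 35  34  32  34  48  84  97  98  98  97  96  96  95  97  95  96  96  95
  97  96  96  93  94  97  94  95  94  92  93  88  91  90  90  90  90  90
  90  95  91  93  92  91  93  90  93  93  97  97  97  98  97 108 137 166
 193 200 209 218 225 226 226 226 167 163 160 161 164 166 164 164 166 165
 166 164 160 164 164 167 158 146 137 134 138 139 142 143 139 141 146 148]
hinge 160 -0.009 -0.0091
hinge 164 -0.0046 -0.0046
hinge 166 -0.0023 -0.0024
19.85 [0.66055923 0.20547262 0.33023098] [-1.35685722 -5.46594499 -4.14036357]
```

View pics/t18c.png

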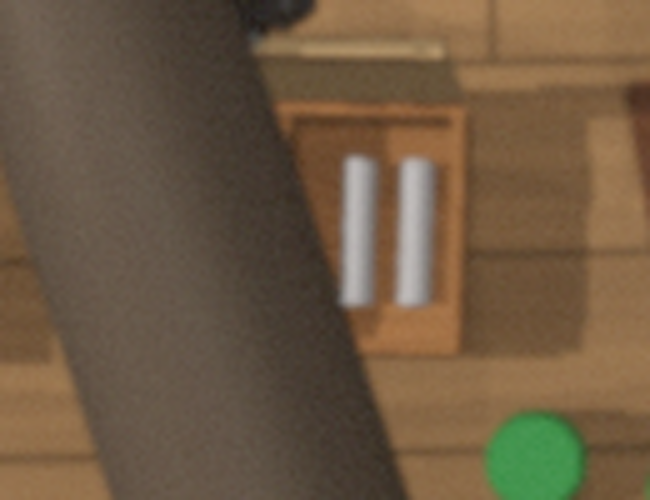

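View pics/s18c.png

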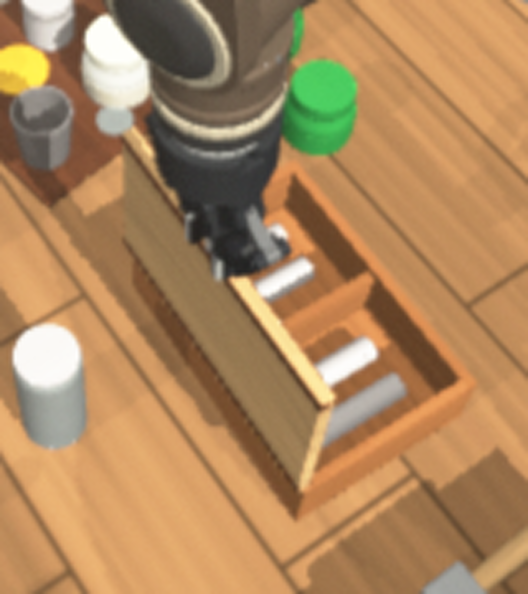

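>>> carry_out([
  {"xyz":[0,0,0],"angular":[0,0,0],"fingers":1},
  {"xyz":[0,0,0],"angular":[0,0,0],"fingers":1},
  {"xyz":[0,0,0],"angular":[0,0,0],"fingers":1},
  {"xyz":[0,0,0],"angular":[0,0,0],"fingers":1},
  {"xyz":[0,0,0],"angular":[0,0,0],"fingers":1},
  {"xyz":[0,0,0],"angular":[0,0,0],"fingers":1},
  {"xyz":[0,0,0],"angular":[0,0,0],"fingers":1},
  {"xyz":[0,0,0],"angular":[0,0,0],"fingers":1},
  {"xyz":[0,0,0],"angular":[0,0,0],"fingers":1},
  {"xyz":[0,0,0],"angular":[0,0,0],"fingers":1},
])

```text
t: 20.85
position: [0.6605, 0.2055, 0.3302]
tcp_rot: [0.72, 0.694, -0.018, -0.017]
force: [-1.4, -5.1, -2.6]
width: 0.0253
```

```bash
python3 - <<'E'
from h import *
import pickle
o=env.get_obs(); im=optics.get_image('wrist'); cv2.imwrite('pics/w19.png',im); pickle.dump(o,open('w19.pkl','wb'))
print(o['t'],o['position'],o['force'],o['torque'],o['width'])
g=cv2.cvtColor(im,cv2.COLOR_BGR2GRAY); print(g[210:242,350]); print(g[255:295,250])
s=optics.get_image("scene"); cv2.imwrite("pics/s19.png",s)
E
python3 lid.py 19 205 255
```

```text
20.85 [0.66054517 0.20546997 0.33024886] [-1.39218183 -5.10013921 -2.60023814] [-0.60104573  0.57467589  0.17167358] 0.02532292665264484
[ 37  36  36  33  47  82 155 203 215 225 225 223 222 221 220 218 219 220
 220 224 226 226 225 226 210 201  95 171 175 174 171 173]
[ 92  93  94  93  95  98 111 138 166 193 199 209 219 225 226 226 226 226
 168 161 163 164 166 167 164 165 165 165 164 163 164 164 167 157 147 138
 136 136 140 140]
bottom(light start) rows 216.0 top end 234.5
theta from underside edge 90.33 1.98 from top edge 89.86 2.56
```

View pics/s19.png

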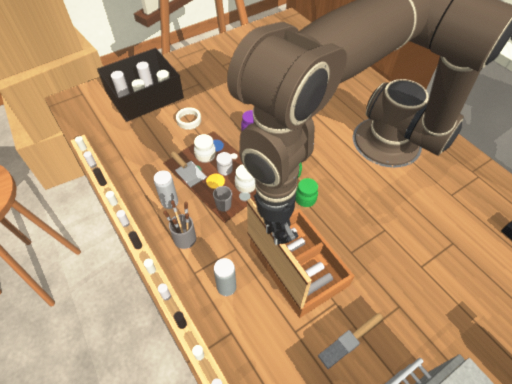

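```bash
python3 -c "
from rig import workorder
print(workorder.hand_in())"
```

```text
the job is handed in; nothing more can be done
None
```

The tin is on the board between the jars, and the lid is standing upright in the gripper. I handed the job in at about 21 s of the 64 s allowed.

- **Tin:** I lifted it off the lid, lowered it until the force reading showed contact with the board, and let go. A wrist-camera check afterwards put it 0.6 mm off the midpoint along the row and under 0.1 mm off the line of the jars. Both jars measured the same positions as before, to within 1 mm.
- **Lid:** I gripped the tab and swung the lid up along its arc. It never went past upright by more than the measurement error.
- **Final angle:** The last wrist views put the lid at about 90.1° from its edge, with the tab at 90.0°. The top camera also gave about 90.1°. It stayed steady over a 1 s hold with a 60 N grip, and the wrist forces were only a few newtons.

**Disagreement during the lift:** The tab slipped about 9 mm across the pads on the way up. At that point the arm's position suggested about 87°, while the wrist and top cameras showed about 84°. I trusted the cameras and corrected the last 6° from them. The tab is therefore held off-centre in the pads.

**Remaining uncertainty:** The hinge position was measured from the closed lid's front edge, and I put its error at 1–2 mm. That makes the final angle uncertain by about 0.5°. A two-camera check on one lid corner during the lift fitted poorly (up to 9 px off), so I did not use it.

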